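# Strip down after a rock test: store coils, wipe chips into the sample box, close it

### The arm

A 6-joint arm with a two-finger parallel gripper is mounted at the origin on the work surface. World frame = base frame: x ahead of the robot, y to its left, z up, the work surface at z = 0. Lengths are in m, angles in rad, forces in N, time in s.
With the tool pointing down it reaches from about 0.4 to 0.825 m from the base axis. Payload 7 kg.
Tool frame: the origin (TCP) lies at the centre of the arm's flange, where the gripper is bolted on; the fingertips stand 173 mm ahead of it and the grasp point (between the pads) lies 155 mm ahead of it (grasp_offset is the z of the grasp point in the tool frame, in m); z points along the fingers, y is the line along which they close (so a half turn about z gives the same grasp; the last joint's range is limited). The gripper opens to 85 mm and grips with 20 to 120 N. Pads are 22 mm wide; open, the fingers measure 114 mm over their backs; the gripper's body (76 mm by 85 mm) begins 54 mm behind the grasp point. The pads swing forward as they close: fully open they stand 13 mm farther back than shut.
Start: joints at [-1.031, 0.359, 0.012, 0, -1.224, -0.288], TCP at [0.168, -0.654, 0.405] pointing down, gripper open.
Joint ranges: [-3.07, 3.07], [-1.43, 2.12], [-1.02, 1.25], [-3.03, 1.67], [-3.05, -0], [-3.03, 3.03]. Speed limits (rad/s): [2.39, 2.39, 3.01, 3.14, 3.14, 3.14].

### API

Orientations are given as a unit quaternion [w, x, y, z].
In Python, from cell import observe, grab_frame, finish_job, spot_in, grasp_offset gives the robot as it stands.
- The arm moves only by the shell command python3 -m handwheel 'ROWS' [FORCE]. ROWS is text: rows parted by semicolons, each of 7 numbers parted by spaces: the turn, a rotation vector about the tool's x, y, z in degrees, then the shift along the tool's x, y, z in mm, then the opening, from 0 (shut) to 1 (fully open). A call has 1 to 8 rows; each row shifts and turns the commanded pose from where the row before left it, along the tool's axes as they then stand; what a row does not reach is not made up. A row lasts 1/8 s, in which the tool goes at most 62.5 mm and 10.7 degrees, less where a joint would pass 70% of its speed; a pose out of reach is approached as far as the arm can. A call with a gripper value outside its range is refused whole. The fingers move at their own pace and stop on an object; FORCE is the grip in N (left out, the last holds). Time passes only in rows, so rows that do not move let the fingers close. It gives the time, the measured TCP pose, the force, the opening and the grip force at its end, in the units of the state.
- observe(): the state, without advancing time (a new reading comes with each control period).
- grab_frame(name): name is "scene" or "top"; returns a dict with "pixels" (400x640x3 uint8, red, green, blue), "range_z" (400x640 float32, m along the optical axis (not along the pixel's ray), 0 where there is no reading), "K" (3x3 intrinsics, pixels), "dist_coeffs" ([k1, k2, p1, p2, k3] as OpenCV has them; the pictures are not rectified), "xyz" and "rotation" of the camera in the world. Camera axes: x right, y down, z forward; pixel columns grow to the right and rows downward; lengths in m; the calibration is good to about 2 mm. A picture is of the moment at which its call begins.
- finish_job(): hands the job in; it is judged then, once.
Trained networks look in a picture, given as the dict that the camera call returned (one of the last four; its "shot" number tells which), for a name from the list of things; names that differ only in an ending like _2 or _b are one class to them, and where a whole thing is asked for, a point or a joint stands for the part that bears it (a point fixed in the world has none). Each returns a list of dicts, best first, with "p" (0 to 1); they miss things now and then, are a little off and sometimes report something else, mostly with a low value. They report only what shows in the picture. A call takes as long as a camera call. They do not tell look-alikes from the thing itself.
- spot_in(picture, label): "uv" ([column, row] in pixels, amid what is visible of it).
The state is a dict: "t": time; "joint_positions": joint angles; "qd": joint speeds; "joint_torque": joint torques, N m; "eef_pos": TCP position; "tool_rot": TCP orientation; "force": force on the tool from outside, world axes, zero at the start; "ft_torque": the same for the moment, N m; "finger_gap": finger opening in m; "finger_force": force on a finger pad.
Only numpy, scipy, OpenCV 4.12 (cv2) and the standard library are available. Lean on these libraries where they do the work, as an engineer would, in place of code of your own. Each camera call takes 0.05 s, during which the arm holds its last target. There are 200 camera calls.

### The job

Clear up after the rock test: slide every wound coil up off its post and stand it flat on the rubber-topped storage block, each with its middle well inside the block's edges and none on top of another; hold the scraper block and wipe all the rock chips off the steel deck into the sample box (do not touch the chips with the fingers), and only then put the lid squarely on the box and press it down until it sits level on the walls with the seal fully home. Stand the scraper back upright on its cork pad, and leave the rock cores, the jar and the wrench where they are.

Things in the scene. Friction and masses are not known exactly. Their poses are not given: they have to be found in the camera images.
- station: Fixed steel strip-down station, 355 x 200 mm from above. Origin on the table, z up. Along its own x: the open grey sample box spans -155 to -45 mm, then a 10 mm gap, then the flat steel deck spans -35 to +200 mm; both centred on y = 0. What is wiped off the deck towards -x drops into the box.
- deck (a point): Centre of the deck's top face (station x = 82.5 mm, 76 mm above the table); axes as the station's. The deck is 200 mm wide (y), with kerbs 10 mm wide and 10 mm high along both long sides (inner faces at y = +-90 mm) and across its far end (inner face at station x = 190 mm); the edge towards the box is open.
- box_floor (a point): Centre of the sample box's inner floor, 6 mm above the table; axes as the station's. The inside is 82 mm (x) by 156 mm (y) and 58 mm deep to the wall tops.
- box_rim (a point): Centre of the sample box's mouth, level with the tops of its walls (64 mm above the table); axes as the station's. Outside the box is 110 mm (x) by 184 mm (y), walls 14 mm thick.
- seal (a joint): Black rubber seal frame along the wall tops of the sample box: 0 = standing 6 mm proud of them, 0.006 m = pressed level with them. It yields to about 10 N (the lid's own 3 to 4 N is not enough), rubs and stays where it is pressed to.
- lid: Flat aluminium lid, 102 mm (its x) by 176 mm (its y) by 10 mm thick, about 0.35 kg; origin at the centre of its underside, z up. On its top centre a black grab bar, 64 mm long along x, 16 mm thick (y), rising from 10 to 46 mm above the underside. On the box its x runs along the station's x (either way round).
- scraper: Scraper block, about 0.3 kg, stands on its foot: white foot 56 mm (x) by 100 mm (y) by 18 mm high, wooden grip on top 24 mm thick (x), 80 mm long (y), from 18 to 64 mm above the underside. Origin at the centre of its underside, z up; its wide face pushes along x.
- pad: Fixed cork pad of the scraper, 90 mm (x) by 110 mm (y) by 4 mm high; origin at the centre of its underside; the scraper's axes run along the pad's when it stands there squarely.
- rack: Fixed grey rack block, 250 mm (x) by 86 mm (y), top 40 mm above the table; origin at the centre of its underside. Three upright steel posts, 24 mm diameter, rise 46 mm above the top at x = -80, 0 and +80 mm, y = 0.
- shelf_block: Fixed plywood storage block with a black rubber top, 260 mm (x) by 110 mm (y), top 40 mm above the table; origin at the centre of its underside, z up.
- coil1: Wound coil on a bobbin with square black end flanges 56 x 56 mm (its x and y are along the flange sides), 36 mm high, square through-hole 32 mm, about 0.14 kg; starts standing on the rack block with a post through it. Origin at the centre of its underside, z up. May be absent (None).
- coil2: Wound coil on a bobbin with square black end flanges 56 x 56 mm (its x and y are along the flange sides), 36 mm high, square through-hole 32 mm, about 0.14 kg; starts standing on the rack block with a post through it. Origin at the centre of its underside, z up. May be absent (None).
- coil3: Wound coil on a bobbin with square black end flanges 56 x 56 mm (its x and y are along the flange sides), 36 mm high, square through-hole 32 mm, about 0.14 kg; starts standing on the rack block with a post through it. Origin at the centre of its underside, z up. May be absent (None).
- chip1: Grey rock chip, about 30 x 25 x 20 mm, 25 g, loose on the deck; origin at the centre of its first underside (it may tumble). May be absent (None).
- chip2: Grey rock chip, about 30 x 25 x 20 mm, 25 g, loose on the deck; origin at the centre of its first underside (it may tumble). May be absent (None).
- chip3: Grey rock chip, about 30 x 25 x 20 mm, 25 g, loose on the deck; origin at the centre of its first underside (it may tumble). May be absent (None).
- chip4: Grey rock chip, about 30 x 25 x 20 mm, 25 g, loose on the deck; origin at the centre of its first underside (it may tumble). May be absent (None).
- chip5: Grey rock chip, about 30 x 25 x 20 mm, 25 g, loose on the deck; origin at the centre of its first underside (it may tumble). May be absent (None).
- core_a: Upright pale rock core, 50 mm diameter, 100 mm high; a bystander, to be left alone.
- core_b: Upright grey rock core, 50 mm diameter, 80 mm high; a bystander, to be left alone.
- wrench: Wrench lying flat; a bystander, to be left alone.
- jar: Closed jar, 60 mm diameter, 85 mm high; a bystander, to be left alone.
Not all that is in view belongs to the job. What is shaped like the coil2 but purple is not meant.

How it is judged:
By the outcome, as a careful person would: the job done as asked, in the order asked, and still so for the second after the job is handed in, with the robot touching nothing.
Of coil1, coil2, coil3 only 2 to 3 are there at a start; the rules pass over those that are not, and their reading is None.
Of chip1, chip2, chip3, chip4, chip5 only 3 to 5 are there at a start; the rules pass over those that are not, and their reading is None.
At some moment in a run one of scraper, lid may be knocked a few centimetres aside while the robot is not near it.
Once in a run the grip may slacken for a moment while it holds something.
It also fails if it takes over 208 s, if anything falls off the work surface, if the arm or the gripper's body presses on something with over 40 N, if the wrist force passes 120 N, or if a joint passes its speed limit or range.

## Working session

There is one attempt and no reset: what is moved stays moved. The work goes in short steps, Python scripts to look and compute and a shell command to move; the robot and the scene stay as the last step left them, time stands still between calls to the robot, and variables do not carry over. Pictures are saved under pics/ and viewed, at most 14 in all, crops included, and the job is handed in when it is done.

```bash
mkdir -p pics; ls
cat > h.py <<'E'
import numpy as np, cv2
from cell import observe, grab_frame, finish_job, spot_in, grasp_offset
from scipy.spatial.transform import Rotation as R
def save(f,name,crop=None,scale=1):
    im=f["pixels"][:,:,::-1].copy()
    if crop: im=im[crop[1]:crop[3],crop[0]:crop[2]]
    if scale!=1: im=cv2.resize(im,None,fx=scale,fy=scale,interpolation=cv2.INTER_CUBIC)
    cv2.imwrite("pics/"+name,im)
def rot(f):
    r=np.array(f["rotation"],float)
    return r if r.shape==(3,3) else R.from_quat(r[[1,2,3,0]]).as_matrix()
def ray(f,uv):
    p=cv2.undistortPoints(np.array(uv,float).reshape(-1,1,2),f["K"],np.array(f["dist_coeffs"],float)).reshape(-1,2)
    return np.c_[p,np.ones(len(p))]@rot(f).T
def at_z(f,uv,z):
    d=ray(f,uv); o=np.array(f["xyz"]); return o+d*((z-o[2])/d[:,2])[:,None]
def cloud(f):
    v,u=np.mgrid[0:400,0:640]
    d=ray(f,np.stack([u,v],-1).reshape(-1,2)).reshape(400,640,3)
    P=np.array(f["xyz"])+d*f["range_z"][...,None]
    P[f["range_z"]<=0]=np.nan
    return P
def project(f,P):
    r=rot(f); t=-r.T@np.array(f["xyz"])
    return cv2.projectPoints(np.array(P,float).reshape(-1,1,3),cv2.Rodrigues(r.T)[0],t,f["K"],np.array(f["dist_coeffs"],float))[0].reshape(-1,2)
E
python3 - <<'E'
from h import *
s=observe(); print({k:np.round(v,3).tolist() for k,v in s.items()},grasp_offset)
for n in ("scene","top"):
    f=grab_frame(n); save(f,n+"0.png"); print(n,f["xyz"],np.round(rot(f),3).tolist(),np.round(f["K"],1).tolist(),f["dist_coeffs"])
    for l in ("station","lid","scraper","pad","rack","shelf_block","coil1","chip1","core_a","wrench","jar"):
        print(l,[(np.round(d["uv"]).tolist(),round(d["p"],2)) for d in spot_in(f,l)])
E
```

```text
pics
{'t': 0.0, 'joint_positions': [-1.031, 0.359, 0.011, -0.0, -1.224, -0.288], 'qd': [-0.0, 0.001, -0.001, -0.001, 0.002, 0.001], 'joint_torque': [0.001, -58.332, 29.342, 6.937, -0.006, 0.0], 'eef_pos': [0.168, -0.654, 0.404], 'tool_rot': [-0.0, -0.126, 0.992, 0.001], 'force': [0.274, 0.455, 0.035], 'ft_torque': [-0.051, -0.054, -0.015], 'finger_force': 0.0, 'finger_gap': 0.085} 0.1547
scene [ 1.3349616 -0.4975878  0.7320486] [[0.513, 0.484, -0.709], [0.858, -0.295, 0.421], [-0.005, -0.824, -0.566]] [[460.0, 0.0, 318.7], [0.0, 460.0, 199.6], [0.0, 0.0, 1.0]] [-0.01778633  0.          0.          0.          0.        ]
station [([350.0, 244.0], 0.91), ([298.0, 265.0], 0.43), ([402.0, 172.0], 0.25)]
lid [([339.0, 195.0], 0.64), ([204.0, 254.0], 0.34)]
scraper [([276.0, 219.0], 0.59)]
pad [([259.0, 223.0], 0.46), ([405.0, 184.0], 0.27)]
rack [([407.0, 185.0], 0.76), ([350.0, 244.0], 0.43)]
shelf_block [([204.0, 253.0], 0.65)]
coil1 [([382.0, 158.0], 0.89), ([364.0, 149.0], 0.88), ([342.0, 168.0], 0.74), ([424.0, 182.0], 0.62)]
chip1 [([360.0, 239.0], 0.71), ([370.0, 230.0], 0.71), ([
[... 261 characters left out ...]
-0.042, -0.999]] [[377.6, 0.0, 322.5], [0.0, 377.6, 205.3], [0.0, 0.0, 1.0]] [-0.08220666  0.          0.          0.          0.        ]
station [([308.0, 154.0], 0.74)]
lid []
scraper [([341.0, 210.0], 0.58)]
pad [([343.0, 220.0], 0.64)]
rack [([228.0, 202.0], 0.98)]
shelf_block [([400.0, 207.0], 0.63)]
coil1 [([218.0, 263.0], 0.7), ([264.0, 246.0], 0.68), ([229.0, 229.0], 0.67), ([193.0, 143.0], 0.65), ([235.0, 181.0], 0.59), ([225.0, 206.0], 0.5)]
chip1 [([292.0, 153.0], 0.54), ([321.0, 135.0], 0.53), ([307.0, 139.0], 0.53), ([324.0, 162.0], 0.44), ([309.0, 151.0], 0.27)]
core_a [([398.0, 146.0], 0.81), ([231.0, 143.0], 0.76)]
wrench [([186.0, 192.0], 0.65)]
jar [([448.0, 185.0], 0.81)]
```

View pics/scene0.png

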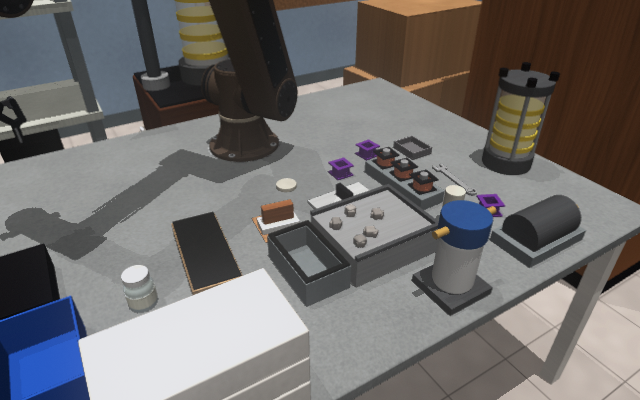

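Run:
```python
import cv2
im=cv2.imread("pics/top0.png")[90:310,160:480]; cv2.imwrite("pics/top0c.png",cv2.resize(im,None,fx=2.5,fy=2.5,interpolation=cv2.INTER_CUBIC))
```

```text
(no output)
```

View pics/top0c.png

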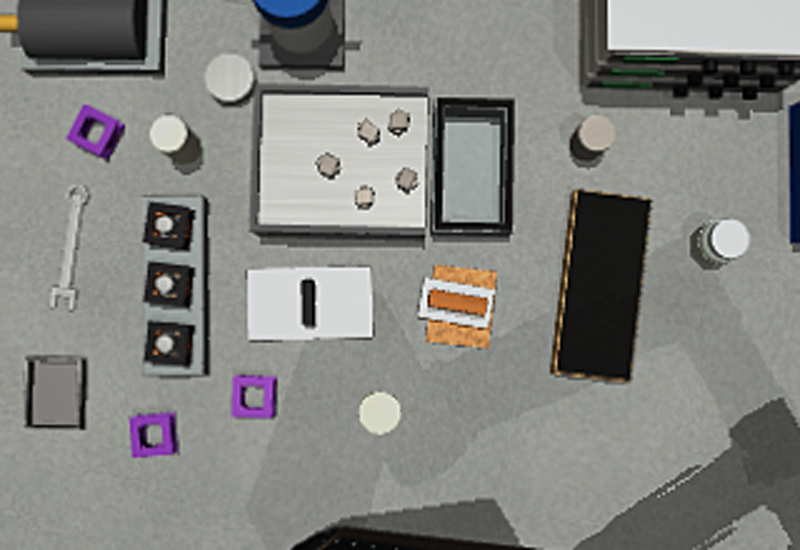

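The scene picture shows the rack coils (386,155), (403,167), (423,182), the chips on the deck, the box at (310,260) and the lid near (340,195). In the top crop, three black/copper coils stand on the rack posts at crop (167,225), (168,285) and (168,345). Three purple look-alikes lie loose at (95,130), (153,435) and (254,397), so I take the black ones on posts. There are five chips on the deck, the lid is at (310,303), the scraper on its pad at (458,302), and the black rubber block at (603,285).

```bash
cat > seg.py <<'E'
from h import *
def rect(pts):
    (c,(w,h),a)=cv2.minAreaRect((pts*1000).astype(np.float32))
    if w<h: w,h,a=h,w,a+90
    a=(a+90)%180-90   # direction of long side
    return np.round(c,1).tolist(),round(w,1),round(h,1),round(a,1)
def region(f,P,uv0,uv1,zmin,zmax,colour=None):
    m=np.zeros(P.shape[:2],bool); m[uv0[1]:uv1[1],uv0[0]:uv1[0]]=1
    m&=(P[...,2]>zmin)&(P[...,2]<zmax)
    if colour is not None: m&=colour(f["pixels"].astype(int))
    n,l,st,_=cv2.connectedComponentsWithStats(m.astype(np.uint8))
    k=1+np.argmax(st[1:,4]) if n>1 else 0
    return P[l==k] if n>1 else np.zeros((0,3))
E
python3 - <<'E'
from seg import *
f=grab_frame("top"); P=cloud(f); g=grab_frame("scene"); Q=cloud(g)
C=lambda x0,y0,x1,y1:((160+int(x0/2.5),90+int(y0/2.5)),(160+int(x1/2.5),90+int(y1/2.5)))
def show(n,box,zl,zh,c=None):
    p=region(f,P,*C(*box),zl,zh,c)
    if len(p)>5: print(n,rect(p[:,:2]),"z",np.round(np.percentile(p[:,2],[5,50,95]),4),len(p))
    else: print(n,"none")
show("deck",(245,80,430,240),.06,.082); show("kerb",(245,80,440,245),.08,.1)
show("box",(428,90,520,240),.055,.082)
show("lid",(240,260,380,345),.005,.03); show("bar",(240,260,380,345),.033,.08)
show("foot",(410,255,505,350),.014,.04); show("grip",(410,255,505,350),.05,.09)
show("pad",(410,255,505,350),.002,.012,lambda i:i[...,0]-i[...,2]>50)
show("rack",(140,190,212,380),.03,.05)
show("shelf",(545,185,655,385),.03,.05)
for i,y in enumerate((225,285,345)):
    show("coil",(142,y-28,205,y+28),.065,.08); show("post",(142,y-28,205,y+28),.081,.1)
for n,b in dict(coreA=(145,110,205,170),coreB=(575,110,620,165),jar=(690,215,755,270),crush=(205,50,255,105),wh=(355,390,405,435)).items(): show(n,b,.02,.15)
for n in range(5):
    x,y=[(368,132),(399,122),(328,165),(406,178),(364,197)][n]; show("chip",(x-16,y-16,x+16,y+16),.083,.12)
# check vs scene camera
for n,lo,hi,z in (("lidbar",(.3,.0),(.5,.3),None),):
    pass
np.savez("c0.npz",P=P,Q=Q,fp=f["pixels"],gp=g["pixels"])
for n,c in dict(deck=(.57,.06),shelf=(.4,-.28),rack=(.45,.3)).items():
    for nm,X in(("top",P),("scene",Q)):
        m=np.hypot(X[...,0]-c[0],X[...,1]-c[1])<.03; print(n,nm,np.round(np.nanmedian(X[m][:,2]),4),m.sum())
E
```

```text
deck ([653.2, 56.3], 233.4, 197.4, -89.2) z [0.0707 0.0751 0.0795] 3303
kerb ([655.1, 58.3], 233.6, 202.3, 89.6) z [0.081  0.085  0.0891] 613
box ([653.0, -125.6], 186.0, 109.9, 0.6) z [0.0594 0.0674 0.0727] 678
lid ([462.2, 99.6], 173.7, 99.0, -89.2) z [0.0057 0.0092 0.0137] 1253
bar ([461.3, 98.2], 61.9, 13.7, 1.6) z [0.0351 0.0443 0.0488] 89
foot ([465.1, -106.2], 99.9, 55.8, 80.5) z [0.0173 0.0212 0.0253] 280
grip ([465.3, -106.1], 79.9, 24.2, 80.7) z [0.0615 0.0666 0.0703] 171
pad ([421.7, -110.6], 89.3, 30.2, 83.6) z [0.0021 0.0043 0.008 ] 136
rack ([483.4, 287.2], 250.9, 84.8, 1.5) z [0.0334 0.0391 0.0441] 960
shelf ([492.0, -311.2], 260.2, 112.1, -6.3) z [0.0339 0.039  0.0434] 2320
coil ([564.4, 290.2], 56.9, 55.0, -7.5) z [0.0702 0.0746 0.079 ] 201
post ([564.5, 287.0], 21.2, 20.8, 89.8) z [0.0818 0.086  0.0889] 35
coil ([483.4, 287.5], 56.3, 53.9, -6.1) z [0.0698 0.0748 0.0789] 201
post ([483.9, 287.2], 20.4, 16.4, 3.4) z [0.0815 0.0844 0.0882] 31
coil ([402.8, 285.8], 56.5, 53.7, -3.3) z [0.0702 0.0752 0.0791] 196
post ([404.0, 283.0], 21.4, 20.0, -89.0) z [0.0818 0.085  0.0879] 35
coreA ([683.3, 282.6], 49.6, 49.3, 56.6) z [0.0339 0.0971 0.1022] 270
coreB ([697.4, -290.8], 48.8, 46.5, -21.5) z [0.0378 0.0775 0.0826] 211
jar ([554.3, -468.2], 55.6, 55.1, -8.6) z [0.0286 0.0817 0.0884] 311
crush ([774.9, 206.3], 91.7, 65.6, 70.8) z [0.024  0.0291 0.0355] 288
wh none
chip ([691.2, 17.1], 30.4, 23.2, 48.1) z [0.0849 0.0908 0.095 ] 59
chip ([705.6, -22.2], 31.2, 23.6, -11.4) z [0.0849 0.0917 0.0964] 61
chip ([644.2, 70.8], 27.7, 26.4, 60.3) z [0.085  0.092  0.0973] 64
chip ([626.2, -34.2], 25.7, 23.7, -42.8) z [0.0876 0.0928 0.0982] 53
chip ([603.9, 22.2], 26.5, 22.7, -10.9) z [0.0892 0.0958 0.0994] 53
deck top 0.0752 275
deck scene 0.0773 241
shelf top 0.0389 235
shelf scene 0.0404 274
rack top 0.0418 224
rack scene 0.0699 126
```

```bash
cat > go.py <<'E'
import sys
from h import *
# usage: go.py x y z(mm, of grasp point) yaw(deg of tool y from world +y)
def state(): 
    s=observe(); q=np.array(s["tool_rot"]); r=R.from_quat(q[[1,2,3,0]])
    p=np.array(s["eef_pos"])*1000
    return s,r,p
s,r,p=state(); M=r.as_matrix()
g=p+M[:,2]*155
yaw=np.degrees(np.arctan2(-M[0,1],M[1,1]))
print("t %.2f grasp"%s["t"],np.round(g,1),"yaw %.1f tilt %s"%(yaw,np.round(M[:2,2],3)),"gap %.1f F %.1f"%(s["finger_gap"]*1000,s["finger_force"]),"f",np.round(s["force"],1),"q",np.round(s["joint_positions"],2))
for a in sys.argv[1:]:
    x,y,z,w=map(float,a.split(","))
    W=np.radians(w)
    T=np.array([[-np.cos(W),-np.sin(W),0],[-np.sin(W),np.cos(W),0],[0,0,-1]]).T.T
    T=np.c_[[-np.cos(W),-np.sin(W),0],[-np.sin(W),np.cos(W),0],[0,0,-1]]
    rv=R.from_matrix(M.T@T).as_rotvec(degrees=True)
    print(a,"turn",np.round(rv,2),"then shift",np.round(T.T@(np.array([x,y,z])-g),1))
    M=T; g=np.array([x,y,z])
E
python3 - <<'E'
from h import *
d=np.load("c0.npz"); P=d["P"]; px=d["fp"].astype(int)
c=(px[...,0]-px[...,2]>50)&(P[...,2]<.011)&(P[...,2]>-.01)
m=c&(np.hypot(P[...,0]-.465,P[...,1]+.106)<.09)
from seg import rect
p=P[m]; print("pad",rect(p[:,:2]),len(p), p[:,:2].min(0),p[:,:2].max(0))
for s in (1,-1):
    k=p[(p[:,0]-.465)*s>.03]; print(rect(k[:,:2]))
# near tall things
for nm,X in(("top",P),("scene",d["Q"])):
    for lo,hi in ((.1,.15),(.15,.25),(.25,.4)):
        k=X[(X[...,2]>lo)&(X[...,2]<hi)&(X[...,0]>.35)&(X[...,0]<.95)&(abs(X[...,1])<.5)]
        H,_,_=np.histogram2d(k[:,0],k[:,1],bins=[np.arange(.35,1,.1),np.arange(-.5,.51,.1)]); print(nm,lo); print(H.astype(int))
E
python3 go.py 483,287,160,-5
```

```text
pad ([461.2, -114.9], 110.0, 90.1, -5.8) 382 [ 0.4052339  -0.16393251] [ 0.51823833 -0.06535247]
([505.2, -118.9], 89.1, 21.1, 84.7)
([419.2, -109.9], 89.2, 28.4, -89.2)
top 0.1
[[  0   0   0   0   0   0   0   0   0   0]
 [  0   0   0   0   0   0   0   0   0   0]
 [  0   0   0   0   0   1   0   0   0   0]
 [  0   0   0   0   1   0   0  53   5   0]
 [107 128  89   0   0  38  49   0  17  36]
 [  0   0  73   0   0   1   0   0  10  30]]
top 0.15
[[  0   0   0   0   0   0   0   0   0   0]
 [  0   0   0   0   0   0   0   0   0   0]
 [  0   0   0   0   0   0   0   0   0   0]
 [  0   0   0   0   0   0   0   0   0   0]
 [860 841 225   0   0 138 298   0   0   0]
 [819 838 229   0   0 184 385   0   0   0]]
top 0.25
[[0 0 0 0 0 0 0 0 0 0]
 [0 0 0 0 0 0 0 0 0 0]
 [0 0 0 0 0 0 0 0 0 0]
 [0 0 0 0 0 0 0 0 0 0]
 [0 0 0 0 0 0 0 0 0 0]
 [0 0 0 0 0 0 0 0 0 0]]
scene 0.1
[[   0    0    0    0    0    0    0    0    0    0]
 [   0    0    0    0    0    0    0    0    0    0]
 [   0    0    0    0    0    4    0    0    0    0]
 [   0    0    0    0    0    0    0   64    9    0]
 [   0    0    0    0    0   72    0    0   16   20]
 [ 298 1262  207    0    0  523  226    0   31   29]]
scene 0.15
[[   0    0    0    0    0    0    0    0    0    0]
 [   0    0    0    0    0    0    0    0    0    0]
 [   0    0    0    0    0    0    0    0    0    0]
 [   0    0    0    0    0    0    0    0    0    0]
 [2276 1930  317    0    0  169  296    0    0    0]
 [4937 4414  702    0    0  969  869    3    0    0]]
scene 0.25
[[0 0 0 0 0 0 0 0 0 0]
 [0 0 0 0 0 0 0 0 0 0]
 [0 0 0 0 0 0 0 0 0 0]
 [0 0 0 0 0 0 0 0 0 0]
 [0 0 0 0 0 0 0 0 0 0]
 [0 0 0 0 0 0 0 0 0 0]]
t 1.30 grasp [ 168.2 -653.7  249.7] yaw 14.4 tilt [-0.  0.] gap 85.3 F 0.0 f [-0.3 -0.   0.2] q [-1.03  0.36  0.01 -0.   -1.22 -0.29]
483,287,160,-5 turn [ 0.   -0.   19.43] then shift [-231.7  964.6   89.7]
```

```bash
python3 - <<'E'
from h import *
f=grab_frame("scene"); save(f,"coilcrop.png",(320,130,520,225),4)
E
python3 -m handwheel '0 0 7.2 -30 30 0 1;0 0 7.2 -30 30 0 1;0 0 0 -30 40 0 1;0 0 0 -40 40 0 1;0 0 0 -40 40 0 1;0 0 0 -40 40 0 1;0 0 0 -40 40 0 1;0 0 0 -40 40 0 1' 40
python3 -m handwheel '0 0 0 -20 50 0 1;0 0 0 0 50 0 1;0 0 0 0 50 0 1;0 0 0 0 50 0 1;0 0 0 0 50 0 1;0 0 0 0 50 0 1;0 0 0 0 50 0 1;0 0 0 0 50 0 1'
python3 -m handwheel '0 0 0 0 50 0 1;0 0 0 0 50 10 1;0 0 0 0 50 10 1;0 0 2 0 40 10 1;0 0 2 0 30 10 1;0 0 0 0 0 0 1'
python3 go.py 564.4,288.5,120,-6 564.4,288.5,62,-6
```

```text
t: 2.35
eef_pos: [0.4467, -0.342, 0.4051]
tool_rot: [0.0, -0.0, 1.0, -0.0]
force: [0.5, 0.0, 0.6]
finger_gap: 0.0854
finger_force: 0.0
t: 3.35
eef_pos: [0.4651, 0.0581, 0.4051]
tool_rot: [0.001, -0.0, 1.0, 0.0]
force: [0.2, 0.4, -0.3]
finger_gap: 0.0853
finger_force: 0.0
t: 4.1
eef_pos: [0.4662, 0.2781, 0.3636]
tool_rot: [-0.001, 0.034, 0.999, -0.001]
force: [-0.1, -1.0, -0.4]
finger_gap: 0.0855
finger_force: 0.0
t 4.10 grasp [466.  277.9 208.6] yaw -3.9 tilt [-0.001 -0.001] gap 85.5 F 0.0 f [-0.1 -1.  -0.4] q [ 0.9   0.17 -0.34 -0.   -1.06 -2.54]
564.4,288.5,120,-6 turn [-0.08 -0.06  2.13] then shift [-96.8  20.8  88.6]
564.4,288.5,62,-6 turn [0. 0. 0.] then shift [ 0.  0. 58.]
```

View pics/coilcrop.png

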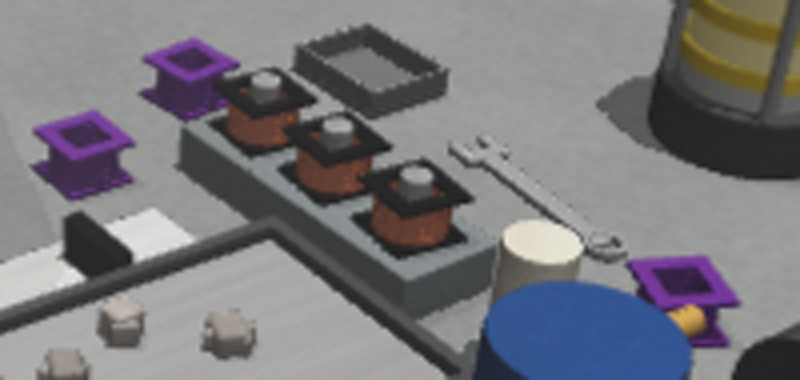

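The crop confirms it: black flanges and copper windings on the three steel posts, with the purple bobbins standing off the rack. I'll start with the farthest coil.

```bash
python3 -m handwheel '0 0 2.1 -32 0 0 1;0 0 0 -32 10 20 1;0 0 0 -33 11 20 1;0 0 0 0 0 25 1;0 0 0 0 0 23 1;0 0 0 0 0 0 1'
python3 go.py 564.4,288.5,62,-6
```

```text
t: 4.85
eef_pos: [0.5648, 0.2871, 0.2752]
tool_rot: [-0.001, 0.053, 0.999, -0.001]
force: [0.2, -0.8, 1.3]
finger_gap: 0.0855
finger_force: 0.0
t 4.85 grasp [564.4 286.8 120.2] yaw -6.1 tilt [-0.003 -0.002] gap 85.5 F 0.0 f [ 0.2 -0.8  1.3] q [ 0.78  0.4  -0.24 -0.   -0.93 -2.45]
564.4,288.5,62,-6 turn [-0.15 -0.14 -0.11] then shift [ 0.1  1.7 58.2]
```

```bash
python3 -m handwheel '0 0 0 0 1.5 15 1;0 0 0 0 0 15 1;0 0 0 0 0 15 1;0 0 0 0 0 13 1;0 0 0 0 0 0 1;0 0 0 0 0 0 0.5;0 0 0 0 0 0 0.5;0 0 0 0 0 0 0.5' 40
python3 -m handwheel '0 0 0 0 0 0 0.5;0 0 0 0 0 0 0.5;0 0 0 0 0 -8 0.5;0 0 0 0 0 -12 0.5;0 0 0 0 0 -15 0.5;0 0 0 0 0 -15 0.5;0 0 0 0 0 -15 0.5;0 0 0 0 0 -15 0.5'
python3 go.py
python3 - <<'E'
from h import *
f=grab_frame("scene"); save(f,"lift1.png",(320,70,520,220),4)
E
```

```text
t: 5.85
eef_pos: [0.5656, 0.29, 0.2197]
tool_rot: [0.001, 0.053, 0.999, 0.001]
force: [-1.7, 0.0, 2.9]
finger_gap: 0.0552
finger_force: 43.3
t: 6.85
eef_pos: [0.5653, 0.2897, 0.3]
tool_rot: [0.0, 0.053, 0.999, 0.0]
force: [0.4, 0.4, -0.3]
finger_gap: 0.0552
finger_force: 42.8
t 6.85 grasp [565.3 289.8 145. ] yaw -6.1 tilt [0. 0.] gap 55.2 F 42.8 f [ 0.4  0.4 -0.3] q [ 0.78  0.38 -0.22 -0.   -0.98 -2.46]
```

View pics/lift1.png

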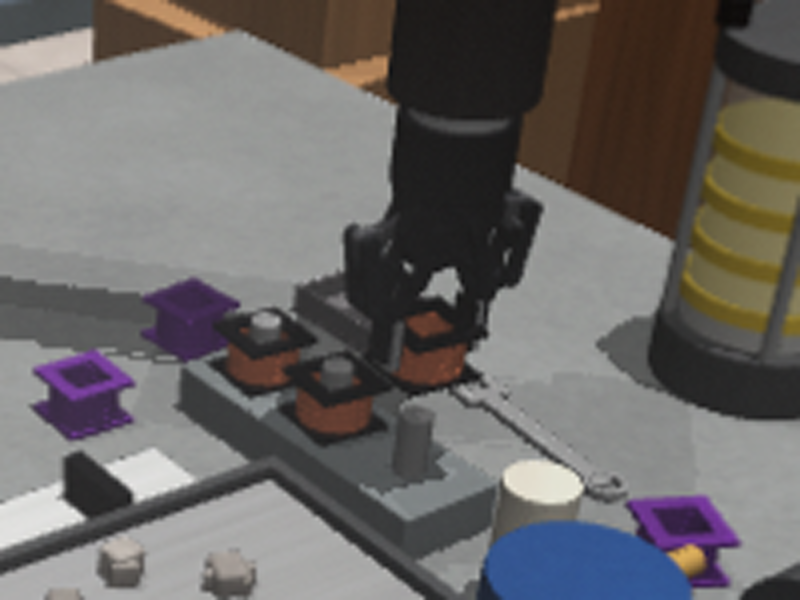

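```bash
python3 -m handwheel '0 0 0 0 -20 0 0.5;0 0 0 0 -40 0 0.5;0 0 0 0 -50 0 0.5;0 0 0 0 -50 0 0.5;0 0 0 0 -50 0 0.5;0 0 0 0 -50 0 0.5;0 0 0 0 -50 0 0.5;0 0 0 0 -50 0 0.5'
python3 -m handwheel '0 0 0 0 -50 0 0.5;0 0 0 0 -50 0 0.5;0 0 0 0 -50 0 0.5;0 0 0 0 -50 0 0.5;0 0 0 0 -30 0 0.5;0 0 0 0 0 0 0.5'
python3 go.py 571.5,-319.8,95,-6.3 571.5,-319.8,66,-6.3
```

```text
t: 7.9
eef_pos: [0.526, -0.0704, 0.2984]
tool_rot: [-0.0, 0.053, 0.999, -0.0]
force: [0.5, -1.1, -1.6]
finger_gap: 0.0558
finger_force: 28.8
t: 8.65
eef_pos: [0.5014, -0.2992, 0.2979]
tool_rot: [-0.001, 0.055, 0.999, 0.0]
force: [-0.6, 0.3, -2.0]
finger_gap: 0.0552
finger_force: 48.2
t 8.65 grasp [ 501.2 -299.1  142.9] yaw -6.3 tilt [-0.002  0.   ] gap 55.2 F 48.2 f [-0.6  0.3 -2. ] q [-0.2   0.3  -0.33 -0.   -0.94 -1.48]
571.5,-319.8,95,-6.3 turn [ 0.01 -0.09  0.03] then shift [-72.2 -12.8  47.9]
571.5,-319.8,66,-6.3 turn [0. 0. 0.] then shift [ 0.  0. 29.]
```

```bash
python3 -m handwheel '0 0 0 -25 -4 10 0.5;0 0 0 -25 -4 15 0.5;0 0 0 -22 -5 15 0.5;0 0 0 0 0 8 0.5;0 0 0 0 0 8 0.5;0 0 0 0 0 8 0.5;0 0 0 0 0 0 0.5'
python3 go.py 571.5,-319.8,66,-6.3
python3 - <<'E'
from h import *
f=grab_frame("scene"); save(f,"pl1.png",(120,120,320,270),4)
E
```

```text
t: 9.52
eef_pos: [0.5725, -0.3173, 0.2343]
tool_rot: [-0.0, 0.053, 0.999, 0.0]
force: [-0.5, 1.0, -0.7]
finger_gap: 0.055
finger_force: 48.2
t 9.53 grasp [ 572.3 -317.2   79.3] yaw -6.1 tilt [-0.001  0.   ] gap 55.0 F 48.2 f [-0.5  1.  -0.7] q [-0.21  0.47 -0.23 -0.   -0.87 -1.47]
571.5,-319.8,66,-6.3 turn [ 0.01 -0.05  0.22] then shift [ 0.6 -2.7 13.3]
```

View pics/pl1.png

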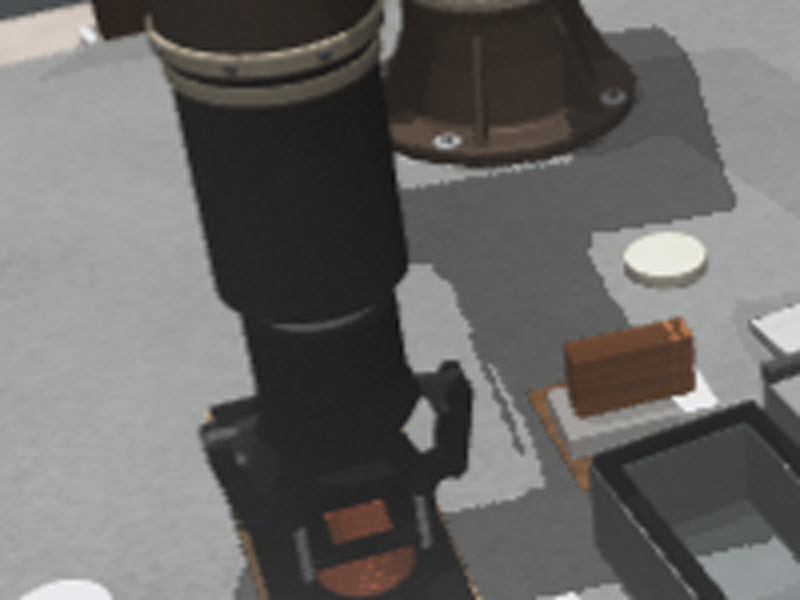

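The coil is held level over the far end of the block at (360,540). I'll lower it the rest of the way.

```bash
python3 -m handwheel '0 0 0 0 -2 6 0.5;0 0 0 0 0 5 0.5;0 0 0 0 0 2 0.5;0 0 0 0 0 0 0.5'
python3 go.py
```

```text
t: 10.07
eef_pos: [0.5728, -0.3195, 0.2214]
tool_rot: [-0.0, 0.053, 0.999, 0.0]
force: [0.2, 0.0, -2.1]
finger_gap: 0.0556
finger_force: 48.2
t 10.07 grasp [ 572.8 -319.5   66.4] yaw -6.1 tilt [-0.  0.] gap 55.6 F 48.2 f [ 0.2  0.  -2.1] q [-0.21  0.49 -0.24  0.   -0.84 -1.46]
```

Not in contact yet; 2 mm more, then release and go back for the middle coil.

```bash
python3 -m handwheel '0 0 0 0 0 1.5 0.5;0 0 0 0 0 0 0.5;0 0 0 0 0 0 0.75;0 0 0 0 0 0 0.8;0 0 0 0 0 0 0.8;0 0 0 0 0 -10 1;0 0 0 0 0 -20 1;0 0 0 0 0 -20 1'
python3 -m handwheel '0 0 0 10 30 -10 1;0 0 0 10 50 -10 1;0 0 0 10 50 0 1;0 0 0 10 50 0 1;0 0 0 0 50 0 1;0 0 0 0 50 0 1;0 0 0 0 50 0 1;0 0 0 0 50 0 1'
python3 -m handwheel '0 0 0 0 50 0 1;0 0 0 0 50 0 1;0 0 0 0 50 0 1;0 0 0 0 50 0 1;0 0 0 0 30 0 1;0 0 0 0 0 0 1'
python3 go.py 483.4,287.5,130,-6 483.4,287.5,64,-6
python3 - <<'E'
from h import *
f=grab_frame("top"); P=cloud(f); 
from seg import *
b=project(f,[[.5725,-.3195,.076]])[0].astype(int)
p=region(f,P,b-30,b+30,.066,.085); print(b,rect(p[:,:2]),np.percentile(p[:,2],[5,50,95]))
E
```

```text
t: 11.08
eef_pos: [0.573, -0.3195, 0.2714]
tool_rot: [0.0, 0.053, 0.999, -0.0]
force: [-0.1, 0.0, 0.1]
finger_gap: 0.0854
finger_force: 0.0
t: 12.08
eef_pos: [0.5734, 0.0643, 0.2913]
tool_rot: [0.001, 0.053, 0.999, 0.0]
force: [0.2, -0.5, -0.5]
finger_gap: 0.0853
finger_force: 0.0
t: 12.82
eef_pos: [0.5976, 0.2933, 0.2903]
tool_rot: [0.0, 0.052, 0.999, 0.0]
force: [-0.1, -0.9, -0.8]
finger_gap: 0.0854
finger_force: 0.0
t 12.82 grasp [597.7 293.3 135.3] yaw -5.9 tilt [0. 0.] gap 85.4 F 0.0 f [-0.1 -0.9 -0.8] q [ 0.75  0.43 -0.15  0.   -0.99 -2.42]
483.4,287.5,130,-6 turn [0.01 0.01 0.05] then shift [113.1 -17.7   5.3]
483.4,287.5,64,-6 turn [0. 0. 0.] then shift [ 0.  0. 66.]
[406 179] ([570.9, -321.9], 57.0, 56.7, 83.5) [0.06930933 0.07493774 0.07936067]
```

```bash
python3 -m handwheel '0 0 0 38 -6 0 1;0 0 0 38 -6 0 1;0 0 0 37 -6 0 1;0 0 0 0 0 20 1;0 0 0 0 0 20 1;0 0 0 0 0 10 1;0 0 0 0 0 0 1'
python3 go.py 483.4,287.5,64,-6
```

```text
t: 13.75
eef_pos: [0.4835, 0.2846, 0.2399]
tool_rot: [-0.0, 0.053, 0.999, -0.001]
force: [-0.7, 0.5, 0.2]
finger_gap: 0.0853
finger_force: 0.0
t 13.75 grasp [483.3 284.4  84.9] yaw -6.1 tilt [-0.001 -0.001] gap 85.3 F 0.0 f [-0.7  0.5  0.2] q [ 0.88  0.34 -0.45  0.   -0.79 -2.56]
483.4,287.5,64,-6 turn [-0.06 -0.04 -0.12] then shift [ 0.3  3.1 20.9]
```

```bash
python3 -m handwheel '0 0 0 0 3 10 1;0 0 0 0 0 11 1;0 0 0 0 0 0 1;0 0 0 0 0 0 0.5;0 0 0 0 0 0 0.5;0 0 0 0 0 0 0.5;0 0 0 0 0 0 0.5;0 0 0 0 0 0 0.5' 40
python3 go.py
python3 -m handwheel '0 0 0 0 0 -8 0.5;0 0 0 0 0 -12 0.5;0 0 0 0 0 -15 0.5;0 0 0 0 0 -15 0.5;0 0 0 0 0 -15 0.5;0 0 0 0 0 -15 0.5;0 0 0 0 -20 0 0.5;0 0 0 -5 -40 0 0.5'
python3 -m handwheel '0 0 0 -6 -50 0 0.5;0 0 0 -6 -50 0 0.5;0 0 0 -6 -50 0 0.5;0 0 0 -6 -50 0 0.5;0 0 0 -6 -50 0 0.5;0 0 0 -6 -50 0 0.5;0 0 0 -6 -50 0 0.5;0 0 0 -6 -50 0 0.5'
python3 -m handwheel '0 0 0 -6 -50 0 0.5;0 0 0 -6 -50 0 0.5;0 0 0 -6 -30 0 0.5;0 0 0 0 0 0 0.5'
python3 go.py 492,-311,66,-6.3
```

```text
t: 14.75
eef_pos: [0.4838, 0.2886, 0.2197]
tool_rot: [0.0, 0.053, 0.999, 0.0]
force: [-1.3, 0.3, 5.7]
finger_gap: 0.0554
finger_force: 43.7
t 14.75 grasp [483.9 288.7  64.7] yaw -6.1 tilt [0.001 0.001] gap 55.4 F 43.7 f [-1.3  0.3  5.7] q [ 0.89  0.37 -0.46  0.   -0.74 -2.56]
t: 15.75
eef_pos: [0.4819, 0.2276, 0.2991]
tool_rot: [-0.0, 0.052, 0.999, 0.0]
force: [0.9, 0.1, -2.0]
finger_gap: 0.0555
finger_force: 43.1
t: 16.75
eef_pos: [0.4865, -0.1767, 0.299]
tool_rot: [-0.0, 0.053, 0.999, 0.0]
force: [1.0, -0.1, -0.7]
finger_gap: 0.0548
finger_force: 43.1
t: 17.25
eef_pos: [0.4906, -0.308, 0.2984]
tool_rot: [-0.001, 0.055, 0.999, 0.0]
force: [-1.3, 0.5, -2.1]
finger_gap: 0.0551
finger_force: 43.1
t 17.25 grasp [ 490.4 -308.   143.4] yaw -6.3 tilt [-0.002  0.   ] gap 55.1 F 43.1 f [-1.3  0.5 -2.1] q [-0.22  0.29 -0.34 -0.   -0.93 -1.46]
492,-311,66,-6.3 turn [ 0.02 -0.09  0.03] then shift [-2.  -2.8 77.4]
```

```bash
python3 -m handwheel '0 0 0 -2 -3 20 0.5;0 0 0 0 0 20 0.5;0 0 0 0 0 15 0.5;0 0 0 0 0 12 0.5;0 0 0 0 0 8 0.5;0 0 0 0 0 3 0.5;0 0 0 0 0 0 0.5;0 0 0 0 0 0 0.5'
python3 go.py
python3 -m handwheel '0 0 0 0 0 0 0.75;0 0 0 0 0 0 0.8;0 0 0 0 0 0 0.8;0 0 0 0 0 -10 1;0 0 0 0 0 -20 1;0 0 0 0 0 -20 1;0 0 0 0 30 -20 1;0 0 0 5 50 0 1'
python3 -m handwheel '0 0 0 5 50 0 1;0 0 0 5 50 0 1;0 0 0 5 50 0 1;0 0 0 5 50 0 1;0 0 0 5 50 0 1;0 0 0 5 50 0 1;0 0 0 5 50 0 1;0 0 0 5 50 0 1'
python3 -m handwheel '0 0 0 25 50 0 1;0 0 0 30 35 0 1;0 0 0 30 17 0 1;0 0 0 0 0 0 1'
python3 go.py 402.8,286,64,-5
python3 - <<'E'
from h import *
f=grab_frame("top"); P=cloud(f); 
from seg import *
for q in ([.492,-.311,.076],[.4128,-.302,.04],[.4028,.286,.076]):
    b=project(f,[q])[0].astype(int)
    p=region(f,P,b-14,b+14,.066,.085); print(b,len(p)>5 and (rect(p[:,:2]),np.percentile(p[:,2],[5,50,95])))
E
```

```text
t: 18.25
eef_pos: [0.4938, -0.3091, 0.2217]
tool_rot: [0.0, 0.053, 0.999, -0.0]
force: [0.8, -0.2, -1.1]
finger_gap: 0.0552
finger_force: 43.2
t 18.25 grasp [ 493.9 -309.1   66.7] yaw -6.1 tilt [ 0.001 -0.   ] gap 55.2 F 43.2 f [ 0.8 -0.2 -1.1] q [-0.22  0.39 -0.41  0.   -0.77 -1.45]
t: 19.25
eef_pos: [0.4978, -0.2291, 0.2935]
tool_rot: [0.002, 0.054, 0.999, -0.0]
force: [1.2, 1.3, -1.1]
finger_gap: 0.0854
finger_force: 0.0
t: 20.25
eef_pos: [0.4994, 0.1748, 0.2922]
tool_rot: [0.001, 0.053, 0.999, 0.0]
force: [0.7, -0.0, -0.3]
finger_gap: 0.0852
finger_force: 0.0
t: 20.75
eef_pos: [0.4245, 0.2848, 0.292]
tool_rot: [0.0, 0.051, 0.999, 0.0]
force: [-0.6, -0.1, 0.4]
finger_gap: 0.0854
finger_force: 0.0
t 20.75 grasp [424.6 284.9 137. ] yaw -5.9 tilt [0.001 0.001] gap 85.4 F 0.0 f [-0.6 -0.1  0.4] q [ 0.98  0.2  -0.5  -0.   -0.87 -2.65]
402.8,286,64,-5 turn [ 0.05  0.03 -0.89] then shift [21.8 -0.8 73. ]
[403 203] (([493.5, -311.6], 57.5, 56.3, 82.5), array([0.07029028, 0.07494025, 0.07920434]))
[398 226] False
[225 227] (([390.0, 285.5], 51.1, 30.2, 85.9), array([0.06944119, 0.07504862, 0.08268601]))
```

```bash
python3 -m handwheel '0 0 -0.9 11 0 10 1;0 0 0 11 0 20 1;0 0 0 0 0 20 1;0 0 0 0 0 15 1;0 0 0 0 0 8 1;0 0 0 0 0 0 1'
python3 go.py 402.8,286,64,-5
python3 -m handwheel '0 0 0 0 0 0 0.5;0 0 0 0 0 0 0.5;0 0 0 0 0 0 0.5;0 0 0 0 0 0 0.5;0 0 0 0 0 0 0.5' 40
python3 -m handwheel '0 0 0 0 0 -8 0.5;0 0 0 0 0 -12 0.5;0 0 0 0 0 -15 0.5;0 0 0 0 0 -15 0.5;0 0 0 0 0 -15 0.5;0 0 0 0 0 -15 0.5;0 0 0 -20 -20 0 0.5;0 0 0 -25 -40 0 0.5'
python3 go.py 470,200,145,-5 470,-200,145,-6 413,-302.5,145,-6.3
```

```text
t: 21.55
eef_pos: [0.404, 0.2851, 0.2176]
tool_rot: [-0.0, 0.045, 0.999, -0.001]
force: [0.3, -0.3, -0.4]
finger_gap: 0.0854
finger_force: 0.0
t 21.55 grasp [403.8 284.9  62.6] yaw -5.2 tilt [-0.001 -0.001] gap 85.4 F 0.0 f [ 0.3 -0.3 -0.4] q [ 1.01  0.28 -0.61 -0.   -0.68 -2.67]
402.8,286,64,-5 turn [-0.07 -0.04 -0.21] then shift [ 1.1  1.  -1.4]
t: 22.18
eef_pos: [0.4042, 0.2859, 0.219]
tool_rot: [0.001, 0.045, 0.999, 0.001]
force: [-1.0, -0.4, 6.1]
finger_gap: 0.0553
finger_force: 43.2
t: 23.18
eef_pos: [0.4439, 0.2222, 0.2992]
tool_rot: [0.0, 0.044, 0.999, 0.001]
force: [0.3, 0.2, -1.4]
finger_gap: 0.0555
finger_force: 42.7
t 23.18 grasp [444.  222.3 144.2] yaw -5.0 tilt [0.001 0.001] gap 55.5 F 42.7 f [ 0.3  0.2 -1.4] q [ 0.86  0.16 -0.52  0.   -0.88 -2.52]
470,200,145,-5 turn [ 0.06  0.05 -0.03] then shift [-27.8 -20.   -0.8]
470,-200,145,-6 turn [0. 0. 1.] then shift [ -41.8 -397.8    0. ]
413,-302.5,145,-6.3 turn [0.  0.  0.3] then shift [  45.4 -108.1    0. ]
```

```bash
python3 -m handwheel '0 0 0 -28 -30 0 0.5;0 0 0 -5 -50 0 0.5;0 0 0 -5 -50 0 0.5;0 0 0 -5 -50 0 0.5;0 0 0 -5 -50 0 0.5;0 0 0 -5 -50 0 0.5;0 0 0 -5 -50 0 0.5;0 0 1 -5 -50 0 0.5'
python3 -m handwheel '0 0 0 10 -50 0 0.5;0 0 0 15 -50 0 0.5;0 0 0 15 -30 0 0.5;0 0 0 0 -15 0 0.5;0 0 0 0 0 0 0.5'
python3 go.py 412.5,-302.2,66,-6.3
```

```text
t: 24.18
eef_pos: [0.4717, -0.1639, 0.299]
tool_rot: [0.0, 0.054, 0.999, 0.0]
force: [1.1, -0.4, -1.5]
finger_gap: 0.0551
finger_force: 42.8
t: 24.8
eef_pos: [0.4166, -0.3029, 0.2985]
tool_rot: [0.0, 0.055, 0.999, -0.0]
force: [0.7, 0.0, -2.2]
finger_gap: 0.0557
finger_force: 42.8
t 24.80 grasp [ 416.7 -302.9  143.5] yaw -6.3 tilt [ 0. -0.] gap 55.7 F 42.8 f [ 0.7  0.  -2.2] q [-0.25  0.2  -0.48  0.   -0.89 -1.43]
412.5,-302.2,66,-6.3 turn [-0.01  0.02  0.04] then shift [ 4.3  0.2 77.5]
```

```bash
python3 -m handwheel '0 0 0 4 0 20 0.5;0 0 0 0 0 20 0.5;0 0 0 0 0 15 0.5;0 0 0 0 0 12 0.5;0 0 0 0 0 8 0.5;0 0 0 0 0 3 0.5;0 0 0 0 0 2 0.5;0 0 0 0 0 0 0.5'
python3 go.py
python3 -m handwheel '0 0 0 0 0 0 0.75;0 0 0 0 0 0 0.8;0 0 0 0 0 0 0.8;0 0 0 0 0 -10 1;0 0 0 0 0 -20 1;0 0 0 0 0 -30 1;0 0 0 0 0 -40 1;0 0 0 0 0 0 1'
python3 - <<'E'
from seg import *
f=grab_frame("top"); P=cloud(f); save(f,"top2.png",(160,90,480,310),2.4)
C=lambda x0,y0,x1,y1:((160+int(x0/2.5),90+int(y0/2.5)),(160+int(x1/2.5),90+int(y1/2.5)))
def show(n,box,zl,zh,c=None):
    p=region(f,P,*C(*box),zl,zh,c)
    if len(p)>5: print(n,rect(p[:,:2]),"z",np.round(np.percentile(p[:,2],[5,50,95]),4),len(p))
for q in ([.5709,-.3219,.076],[.4935,-.3116,.076]):
    b=project(f,[q])[0].astype(int)
    p=region(f,P,b-14,b+14,.066,.085); print(len(p)>5 and (rect(p[:,:2]),np.percentile(p[:,2],[5,50,95])))
show("lid",(230,250,420,355),.005,.03); show("bar",(240,250,380,355),.033,.06)
show("foot",(400,245,520,360),.014,.04); show("grip",(400,245,520,360),.05,.09)
for n in range(5):
    x,y=[(368,132),(399,122),(328,165),(406,178),(364,197)][n]; show("chip",(x-16,y-16,x+16,y+16),.083,.12)
E
python3 go.py
```

```text
t: 25.8
eef_pos: [0.4126, -0.3018, 0.219]
tool_rot: [0.0, 0.054, 0.999, -0.0]
force: [-1.8, 1.9, 3.1]
finger_gap: 0.0552
finger_force: 43.5
t 25.80 grasp [ 412.7 -301.8   64. ] yaw -6.2 tilt [ 0.001 -0.   ] gap 55.2 F 43.5 f [-1.8  1.9  3.1] q [-0.25  0.3  -0.58  0.   -0.7  -1.43]
t: 26.8
eef_pos: [0.4135, -0.3021, 0.322]
tool_rot: [0.003, 0.054, 0.999, -0.001]
force: [-0.3, 0.2, -0.6]
finger_gap: 0.0854
finger_force: 0.0
(([571.2, -322.4], 58.2, 56.6, 82.8), array([0.07026086, 0.07509742, 0.07876955]))
(([516.3, -314.8], 55.2, 11.0, 80.8), array([0.07117823, 0.07502841, 0.07794537]))
lid ([462.1, 99.7], 176.1, 103.6, 89.2) z [0.0058 0.0091 0.0136] 1246
bar ([461.4, 98.1], 62.0, 13.7, 1.5) z [0.0357 0.0438 0.0485] 86
chip ([691.3, 17.7], 30.8, 22.6, 51.7) z [0.0866 0.091  0.0952] 56
chip ([705.1, -21.7], 29.9, 23.7, -11.5) z [0.0856 0.0913 0.0961] 60
chip ([644.7, 71.0], 29.5, 26.6, 64.8) z [0.0851 0.0914 0.0954] 63
chip ([625.8, -34.1], 25.4, 24.3, -47.2) z [0.0869 0.0928 0.097 ] 56
chip ([603.5, 22.5], 26.2, 22.6, -12.8) z [0.0878 0.0956 0.0999] 53
t 26.85 grasp [ 413.4 -302.   165.2] yaw -6.2 tilt [ 0.004 -0.001] gap 85.6 F 0.0 f [-0.6 -0.3 -0.4] q [-0.25  0.16 -0.46  0.   -0.94 -1.43]
```

View pics/top2.png

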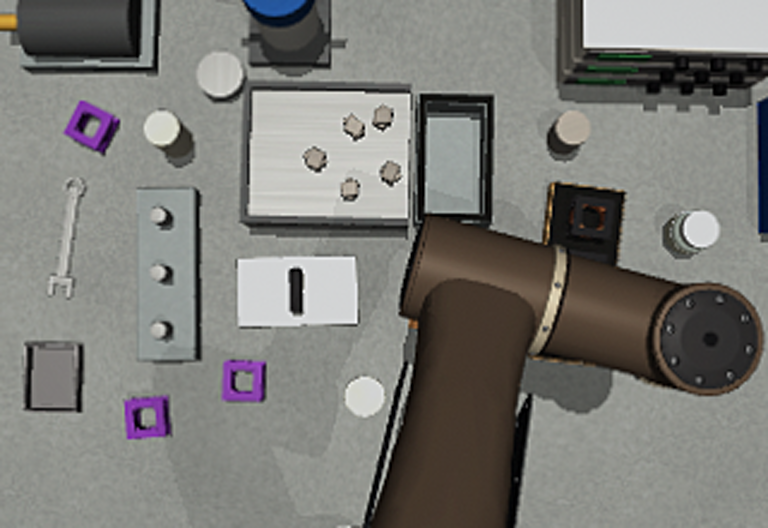

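```bash
python3 -m handwheel '0 0 0 -10 40 0 1;0 0 0 -10 50 0 1;0 0 0 -10 50 0 1;0 0 0 0 50 0 1;0 0 0 0 50 0 1;0 0 0 0 50 0 1;0 0 0 0 50 0 1;0 0 0 0 50 0 1'
python3 -m handwheel '0 0 -9.6 0 0 0 1;0 0 -9.6 0 0 0 1;0 0 -9.6 0 0 0 1;0 0 -9.6 0 0 0 1;0 0 -9.6 0 0 0 1;0 0 -9.6 0 0 0 1;0 0 -9.6 0 0 0 1;0 0 -9.6 0 0 0 1'
python3 -m handwheel '0 0 -9.6 0 0 0 1;0 0 0 0 0 0 1'
cat > look.py <<'E'
from seg import *
f=grab_frame("top"); P=cloud(f); px=f["pixels"].astype(int)
def rep(n,m):
    k,l,st,_=cv2.connectedComponentsWithStats(m.astype(np.uint8))
    if k<2: print(n,"none"); return
    i=1+np.argmax(st[1:,4]); p=P[l==i]; print(n,rect(p[:,:2]),"z",np.round(np.percentile(p[:,2],[5,50,95]),4),len(p))
near=lambda x,y,r:np.hypot(P[...,0]-x,P[...,1]-y)<r
zz=lambda a,b:(P[...,2]>a)&(P[...,2]<b)
def coils():
    for x,y in((.571,-.322),(.4935,-.3116),(.4125,-.302)): rep("coil",near(x,y,.045)&zz(.066,.085))
def scraper(): rep("foot",near(.465,-.106,.14)&zz(.014,.04)); rep("grip",near(.465,-.106,.14)&zz(.05,.09))
def lid(): rep("lid",near(.462,.1,.15)&zz(.005,.03)); rep("bar",near(.462,.1,.08)&zz(.033,.06))
def chips(lo=.083):
    m=zz(lo,.12)&(P[...,0]>.568)&(P[...,0]<.738)&(P[...,1]>-.07)&(P[...,1]<.16)
    k,l,st,_=cv2.connectedComponentsWithStats(m.astype(np.uint8))
    for i in range(1,k):
        if st[i,4]>8: p=P[l==i]; print("chip",rect(p[:,:2]),np.round(p[:,2].max(),3),len(p))
E
python3 -c "
from look import *
coils();scraper();save(f,'x.png')"
python3 go.py 465,-106,150,80.6 465,-106,52,80.6
```

```text
t: 27.85
eef_pos: [0.4839, 0.0843, 0.3176]
tool_rot: [-0.0, 0.054, 0.999, -0.0]
force: [1.3, -0.6, -1.0]
finger_gap: 0.0856
finger_force: 0.0
t: 28.85
eef_pos: [0.4839, 0.0826, 0.3174]
tool_rot: [-0.001, -0.58, 0.814, 0.0]
force: [-0.1, -0.2, 0.3]
finger_gap: 0.0855
finger_force: 0.0
t: 29.1
eef_pos: [0.484, 0.0826, 0.3175]
tool_rot: [-0.001, -0.644, 0.765, 0.0]
force: [-0.3, -0.3, -0.9]
finger_gap: 0.0853
finger_force: 0.0
coil ([571.1, -322.2], 57.1, 56.3, 82.7) z [0.0709 0.0754 0.0793] 194
coil ([493.7, -311.5], 56.8, 56.1, 82.8) z [0.07   0.0752 0.079 ] 202
coil ([411.5, -304.7], 57.0, 56.0, 83.9) z [0.0705 0.0746 0.0791] 201
foot ([465.1, -106.0], 99.5, 55.8, 81.2) z [0.0165 0.0211 0.0257] 280
grip ([581.3, -126.3], 109.9, 40.2, 89.8) z [0.0597 0.0678 0.0729] 187
t 29.15 grasp [483.9  82.5 162.6] yaw 80.0 tilt [-0.001 -0.001] gap 85.2 F 0.0 f [ 0.6 -0.3  0.3] q [ 0.57  0.13 -0.51 -0.   -0.93 -0.74]
465,-106,150,80.6 turn [ 0.06 -0.04 -0.59] then shift [189.1 -12.2  12.6]
465,-106,52,80.6 turn [0. 0. 0.] then shift [ 0.  0. 98.]
```

```bash
python3 -m handwheel '0 0 -0.6 40 0 0 1;0 0 0 50 0 0 1;0 0 0 50 -4 0 1;0 0 0 47 -8 12 1;0 0 0 0 0 15 1;0 0 0 0 0 20 1;0 0 0 0 0 20 1;0 0 0 0 0 0 1'
python3 go.py 466,-104.5,53,80.6
```

```text
t: 30.15
eef_pos: [0.4652, -0.1039, 0.2499]
tool_rot: [-0.002, -0.647, 0.762, 0.001]
force: [0.2, 0.1, 0.5]
finger_gap: 0.0852
finger_force: 0.0
t 30.15 grasp [ 464.6 -104.    94.9] yaw 80.6 tilt [-0.004 -0.   ] gap 85.2 F 0.0 f [0.2 0.1 0.5] q [ 0.19  0.2  -0.62 -0.   -0.76 -0.36]
466,-104.5,53,80.6 turn [ 0.19 -0.06  0.03] then shift [ 0.3 -1.4 41.9]
```

```bash
python3 -m handwheel '0 0 0 0 -1 15 1;0 0 0 0 0 15 1;0 0 0 0 0 12 1;0 0 0 0 0 0 1;0 0 0 0 0 0 0.2;0 0 0 0 0 0 0.2;0 0 0 0 0 0 0.2;0 0 0 0 0 0 0.2' 70
python3 -m handwheel '0 0 0 0 0 0 0.1;0 0 0 0 0 0 0.1;0 0 0 0 0 0 0.1'
python3 go.py
python3 -m handwheel '0 0 0 0 0 -10 0.1;0 0 0 0 0 -20 0.1;0 0 0 0 0 -30 0.1;0 0 0 0 0 -30 0.1;0 0 0 0 0 -30 0.1;0 0 0 0 0 0 0.1'
python3 go.py 653,130,180,0 615,133,126,0 
python3 -c "
from look import *
from h import *
g=grab_frame('scene'); save(g,'scr.png',(200,80,400,230),3.5)"
```

```text
t: 31.15
eef_pos: [0.4669, -0.1038, 0.2096]
tool_rot: [0.0, -0.648, 0.761, -0.0]
force: [-1.5, 0.3, 4.7]
finger_gap: 0.0229
finger_force: 69.4
t: 31.52
eef_pos: [0.4669, -0.1038, 0.2096]
tool_rot: [0.0, -0.648, 0.761, -0.0]
force: [-2.0, -0.2, 5.8]
finger_gap: 0.023
finger_force: 69.5
t 31.52 grasp [ 467.  -103.8   54.6] yaw 80.8 tilt [ 0. -0.] gap 23.0 F 69.5 f [-2.  -0.2  5.8] q [ 0.19  0.27 -0.66  0.   -0.65 -0.35]
t: 32.28
eef_pos: [0.4673, -0.1038, 0.3315]
tool_rot: [0.002, -0.648, 0.761, -0.001]
force: [0.5, 0.6, -4.3]
finger_gap: 0.023
finger_force: 69.4
t 32.27 grasp [ 468.  -103.7  176.5] yaw 80.8 tilt [0.004 0.001] gap 23.0 F 69.4 f [ 0.5  0.6 -4.3] q [ 0.19  0.1  -0.51  0.   -0.95 -0.35]
653,130,180,0 turn [-0.15  0.24 80.83] then shift [-185.   233.7   -3.5]
615,133,126,0 turn [0. 0. 0.] then shift [38.  3. 54.]
```

View pics/scr.png

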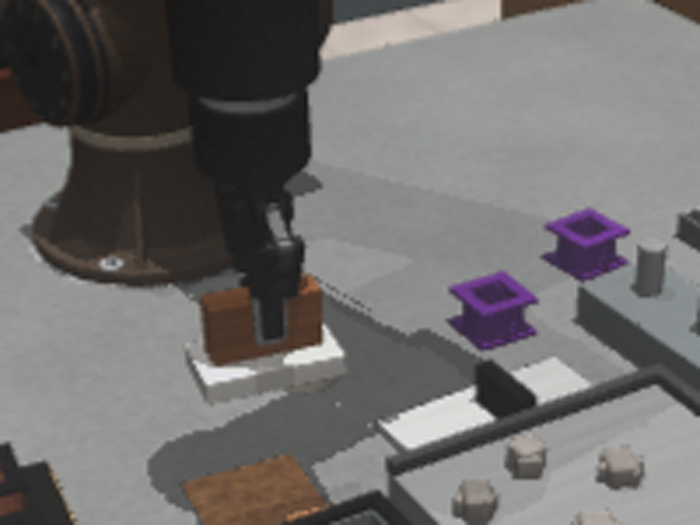

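```bash
python3 -m handwheel '0 0 5 0 0 0 0.1;0 0 10 0 0 0 0.1;0 0 10 0 0 0 0.1;0 0 10 0 0 0 0.1;0 0 10 0 0 0 0.1;0 0 10 0 0 0 0.1;0 0 10 0 0 0 0.1;0 0 10 0 0 0 0.1' 80
python3 -m handwheel '0 0 5.5 -10 15 0 0.1;0 0 0 -25 30 0 0.1;0 0 0 -25 40 0 0.1;0 0 0 -25 40 0 0.1;0 0 0 -25 40 0 0.1;0 0 0 -25 40 0 0.1;0 0 0 -15 25 0 0.1;0 0 0 0 0 0 0.1'
python3 go.py 619,125,140,0.3 619,125,127.6,0.3
python3 -c "
from look import *
chips(.085);lid()"
```

```text
t: 33.38
eef_pos: [0.4663, -0.1039, 0.3276]
tool_rot: [-0.002, -0.048, 0.999, -0.0]
force: [-0.2, -0.7, -3.0]
finger_gap: 0.0229
finger_force: 79.9
t: 34.38
eef_pos: [0.6144, 0.1296, 0.3265]
tool_rot: [-0.002, -0.004, 1.0, -0.001]
force: [-0.4, -0.5, -3.1]
finger_gap: 0.023
finger_force: 79.9
t 34.38 grasp [613.9 129.4 171.5] yaw 0.4 tilt [-0.003 -0.001] gap 23.0 F 79.9 f [-0.4 -0.5 -3.1] q [ 0.52  0.34 -0.2  -0.   -1.03 -2.08]
619,125,140,0.3 turn [-0.08 -0.19  0.12] then shift [-5.  -4.4 31.5]
619,125,127.6,0.3 turn [0. 0. 0.] then shift [ 0.   0.  12.4]
chip ([705.6, -22.1], 28.0, 23.5, -10.3) 0.098 59
chip ([691.8, 18.1], 28.9, 22.8, 52.5) 0.097 52
chip ([646.2, 66.5], 31.4, 17.5, 9.0) 0.099 42
chip ([625.1, -34.9], 25.6, 25.5, 43.9) 0.101 54
chip ([603.6, 22.5], 27.2, 22.9, -10.6) 0.101 52
lid ([462.2, 101.4], 177.2, 99.1, -89.1) z [0.0058 0.0093 0.0135] 1256
bar ([461.3, 98.1], 62.0, 13.6, 1.7) z [0.0348 0.044  0.0484] 86
```

```bash
python3 -m handwheel '0 0 0 -5 -4 10 0.1;0 0 0 0 0 15 0.1;0 0 0 0 0 8 0.1;0 0 0 0 0 6 0.1;0 0 0 0 0 0 0.1'
python3 go.py 619,125,127,0.3
python3 -m handwheel '0 0 0 0 0 3 0.1;0 0 0 0 0 0 0.1'
python3 go.py 619,125,127,0.3
python3 -c "
from look import *
g=grab_frame('scene'); save(g,'wipe0.png',(280,130,460,270),4)"
```

```text
t: 35.05
eef_pos: [0.6189, 0.1238, 0.2897]
tool_rot: [-0.0, -0.003, 1.0, -0.0]
force: [0.4, -0.2, -3.3]
finger_gap: 0.0228
finger_force: 80.0
t 35.05 grasp [618.8 123.7 134.7] yaw 0.3 tilt [-0.001 -0.   ] gap 22.8 F 80.0 f [ 0.4 -0.2 -3.3] q [ 0.51  0.38 -0.24 -0.   -0.96 -2.07]
619,125,127,0.3 turn [-0.02 -0.04  0.02] then shift [-0.2  1.3  7.7]
t: 35.3
eef_pos: [0.6191, 0.124, 0.2873]
tool_rot: [0.0, -0.003, 1.0, 0.0]
force: [1.1, 0.3, -3.3]
finger_gap: 0.0231
finger_force: 80.0
t 35.30 grasp [619.1 124.  132.3] yaw 0.3 tilt [0. 0.] gap 23.1 F 80.0 f [ 1.1  0.3 -3.3] q [ 0.51  0.38 -0.24 -0.   -0.95 -2.07]
619,125,127,0.3 turn [0.01 0.01 0.03] then shift [0.1 1.  5.3]
```

View pics/wipe0.png

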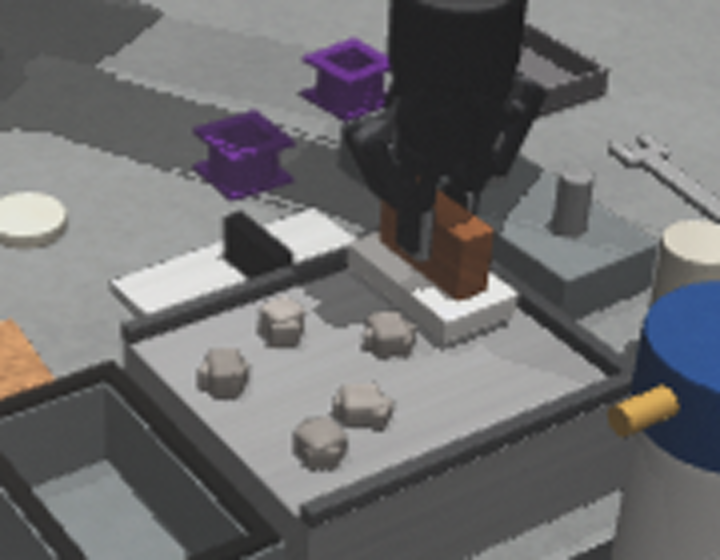

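```bash
python3 -m handwheel '0 0 0 0 0 2.5 0.1;0 0 0 0 0 2 0.1;0 0 0 0 0 0 0.1'
python3 go.py
python3 -m handwheel '0 0 0 0 -6 0 0.1;0 0 0 0 -12 0 0.1;0 0 0 0 -12 0 0.1;0 0 0 0 -12 0 0.1;0 0 0 0 -12 0 0.1;0 0 0 0 -12 0 0.1;0 0 0 0 -12 0 0.1;0 0 0 0 -12 0 0.1'
python3 go.py
python3 -c "
from look import *
chips(.085)"
```

```text
t: 35.78
eef_pos: [0.619, 0.1239, 0.2824]
tool_rot: [-0.0, -0.003, 1.0, -0.0]
force: [0.7, 0.6, -3.4]
finger_gap: 0.023
finger_force: 80.0
t 35.77 grasp [618.9 123.8 127.4] yaw 0.3 tilt [-0. -0.] gap 23.0 F 80.0 f [ 0.7  0.6 -3.4] q [ 0.51  0.39 -0.24 -0.   -0.94 -2.07]
t: 36.78
eef_pos: [0.6196, 0.0331, 0.2827]
tool_rot: [0.0, -0.003, 1.0, 0.0]
force: [-0.3, 0.9, -2.4]
finger_gap: 0.0232
finger_force: 80.0
t 36.77 grasp [619.7  33.1 127.7] yaw 0.3 tilt [0. 0.] gap 23.2 F 80.0 f [-0.3  0.9 -2.4] q [ 0.37  0.37 -0.27 -0.   -0.93 -1.93]
chip ([704.2, -23.6], 30.0, 20.3, -10.3) 0.097 45
chip ([623.8, -40.8], 25.2, 21.4, -30.0) 0.102 45
chip ([591.1, 19.2], 79.8, 46.4, -89.2) 0.111 189
```

```bash
python3 -m handwheel '0 0 0 0 -12 0 0.1;0 0 0 0 -12 0 0.1;0 0 0 0 -12 0 0.1;0 0 0 0 -12 0 0.1;0 0 0 0 -12 0 0.1;0 0 0 0 -12 0 0.1;0 0 0 0 -12 0 0.1;0 0 0 0 -12 0 0.1'
python3 -m handwheel '0 0 0 0 -10 0 0.1;0 0 0 0 -8 0 0.1;0 0 0 0 0 0 0.1;0 0 0 0 0 0 0.1'
python3 go.py 
python3 -c "
from look import *
chips(.085)
g=grab_frame('scene'); save(g,'wipe1.png',(250,150,430,290),4)"
```

```text
t: 37.83
eef_pos: [0.6201, -0.063, 0.2827]
tool_rot: [-0.0, -0.003, 1.0, -0.0]
force: [-0.3, 0.1, -3.1]
finger_gap: 0.0233
finger_force: 79.8
t: 38.33
eef_pos: [0.6203, -0.0799, 0.2827]
tool_rot: [0.0, -0.003, 1.0, 0.0]
force: [-0.3, -0.9, -3.4]
finger_gap: 0.0231
finger_force: 80.0
t 38.33 grasp [620.3 -79.9 127.7] yaw 0.3 tilt [0. 0.] gap 23.1 F 80.0 f [-0.3 -0.9 -3.4] q [ 0.18  0.38 -0.26 -0.   -0.94 -1.75]
chip ([593.3, -61.8], 49.8, 16.1, 0.7) 0.118 78
```

View pics/wipe1.png

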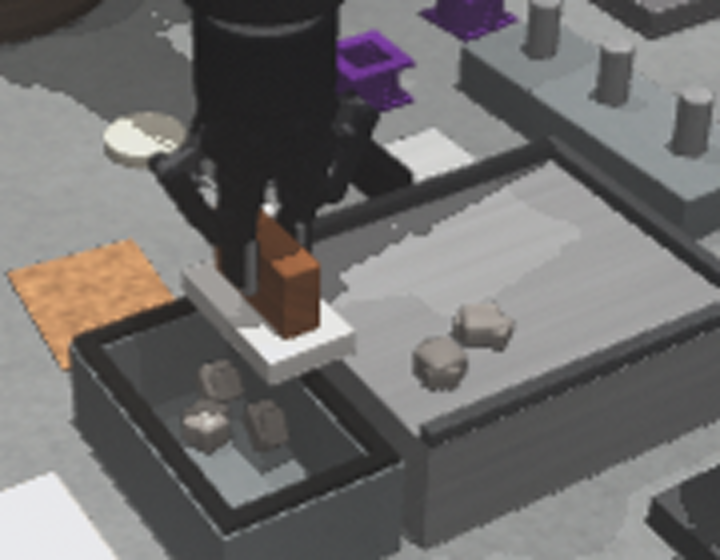

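Three chips are in the box at (220,380), (205,425) and (265,425). Two remain on the deck at (440,362) and (485,325), in the second lane.

```bash
python3 -m handwheel '0 0 0 0 0 -15 0.1;0 0 0 0 0 -30 0.1;0 0 0 0 30 0 0.1;0 0 0 -20 45 0 0.1;0 0 0 -25 45 0 0.1;0 0 0 -22 35 0 0.1;0 0 0 0 5 0 0.1;0 0 0 0 0 0 0.1'
python3 go.py 687,75,127.6,0.3
python3 -c "
from look import *
chips(.085)"
```

```text
t: 39.42
eef_pos: [0.6861, 0.0808, 0.3281]
tool_rot: [-0.0, -0.003, 1.0, -0.0]
force: [1.1, -0.1, -2.9]
finger_gap: 0.0227
finger_force: 79.9
t 39.42 grasp [686.1  80.8 173.1] yaw 0.4 tilt [-0. -0.] gap 22.7 F 79.9 f [ 1.1 -0.1 -2.9] q [ 0.4   0.44 -0.05  0.   -1.09 -1.96]
687,75,127.6,0.3 turn [-0.   -0.    0.09] then shift [-0.8 -5.8 45.5]
chip ([705.4, -21.7], 30.6, 23.4, -12.7) 0.098 59
chip ([692.1, 18.2], 29.2, 23.9, 47.8) 0.097 55
```

```bash
python3 -m handwheel '0 0 0 0 0 15 0.1;0 0 0 0 0 15 0.1;0 0 0 0 0 10 0.1;0 0 0 0 0 5 0.1;0 0 0 0 0 0 0.1'
python3 go.py
python3 -m handwheel '0 0 0 0 -8 0 0.1;0 0 0 0 -12 0 0.1;0 0 0 0 -12 0 0.1;0 0 0 0 -12 0 0.1;0 0 0 0 -12 0 0.1;0 0 0 0 -12 0 0.1;0 0 0 0 -12 0 0.1;0 0 0 0 -12 0 0.1'
python3 -m handwheel '0 0 0 0 -12 0 0.1;0 0 0 0 -12 0 0.1;0 0 0 0 -12 0 0.1;0 0 0 0 -12 0 0.1;0 0 0 0 -12 0 0.1;0 0 0 0 -12 0 0.1;0 0 0 0 0 0 0.1;0 0 0 0 0 0 0.1'
python3 go.py 461.5,-113.5,140,-5.8
python3 -c "
from look import *
chips(.085)
g=grab_frame('scene'); save(g,'wipe2.png',(250,150,430,290),4)"
```

```text
t: 40.1
eef_pos: [0.6864, 0.0802, 0.2825]
tool_rot: [-0.0, -0.003, 1.0, -0.0]
force: [-0.2, -0.5, -3.0]
finger_gap: 0.023
finger_force: 79.9
t 40.10 grasp [686.4  80.2 127.5] yaw 0.3 tilt [-0. -0.] gap 23.0 F 79.9 f [-0.2 -0.5 -3. ] q [ 0.4   0.47 -0.1   0.   -1.   -1.96]
t: 41.1
eef_pos: [0.6869, -0.0125, 0.2827]
tool_rot: [-0.0, -0.003, 1.0, -0.0]
force: [-0.6, 0.8, -3.5]
finger_gap: 0.023
finger_force: 79.9
t: 42.1
eef_pos: [0.6873, -0.0837, 0.2827]
tool_rot: [0.0, -0.003, 1.0, 0.0]
force: [-0.6, 0.3, -3.1]
finger_gap: 0.0231
finger_force: 79.9
t 42.10 grasp [687.3 -83.7 127.7] yaw 0.3 tilt [0. 0.] gap 23.1 F 79.9 f [-0.6  0.3 -3.1] q [ 0.16  0.48 -0.1  -0.   -1.   -1.72]
461.5,-113.5,140,-5.8 turn [0.01 0.   6.11] then shift [221.6 -52.5 -12.3]
chip ([662.0, -64.6], 52.6, 10.3, 1.1) 0.099 59
```

View pics/wipe2.png

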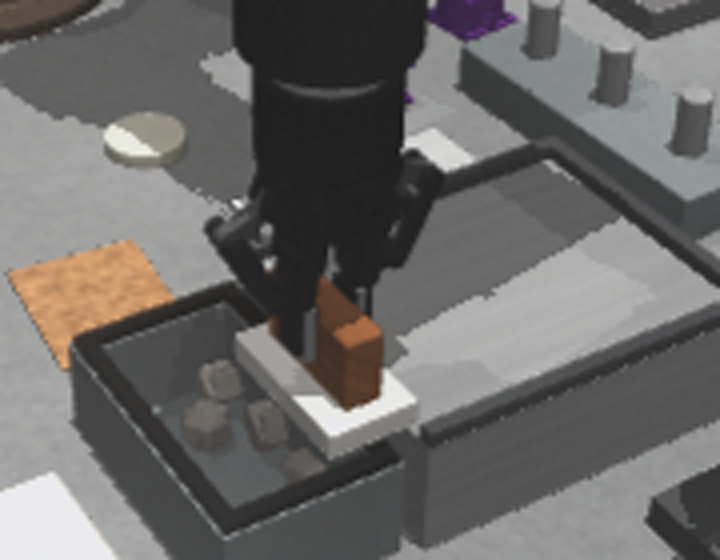

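```bash
python3 -m handwheel '0 0 0 0 0 -15 0.1;0 0 0 0 0 -30 0.1;0 0 2 25 0 0 0.1;0 0 2 35 0 0 0.1;0 0 2 40 0 0 0.1;0 0 0 40 0 0 0.1;0 0 0 40 -20 0 0.1;0 0 0 40 -30 0 0.1'
python3 -m handwheel '0 0 0 0 0 0 0.1'
python3 go.py 462.5,-113,70,-5.8
python3 -c "
from look import *
chips(.083)
for l in ('chip1',): print([(np.round(d['uv']).tolist(),round(d['p'],2),np.round(P[int(d['uv'][1]),int(d['uv'][0])],3).tolist()) for d in spot_in(f,l)])
save(f,'top3.png',(240,100,400,220),4)
rep('pad',near(.461,-.115,.1)&(P[...,2]<.011)&(px[...,0]-px[...,2]>50))"
```

```text
t: 43.2
eef_pos: [0.4621, -0.1179, 0.3291]
tool_rot: [0.001, 0.048, 0.999, 0.0]
force: [0.3, -1.5, -3.0]
finger_gap: 0.0227
finger_force: 79.9
t: 43.32
eef_pos: [0.4603, -0.1191, 0.3292]
tool_rot: [0.001, 0.05, 0.999, 0.0]
force: [1.1, -0.5, -3.0]
finger_gap: 0.0231
finger_force: 79.8
t 43.33 grasp [ 460.5 -119.   174.2] yaw -5.7 tilt [0.001 0.   ] gap 23.1 F 79.8 f [ 1.1 -0.5 -3. ] q [ 0.16  0.09 -0.52 -0.   -0.95 -1.83]
462.5,-113,70,-5.8 turn [0.03 0.07 0.07] then shift [ -1.4   6.2 104.2]
[]
pad none
```

View pics/top3.png

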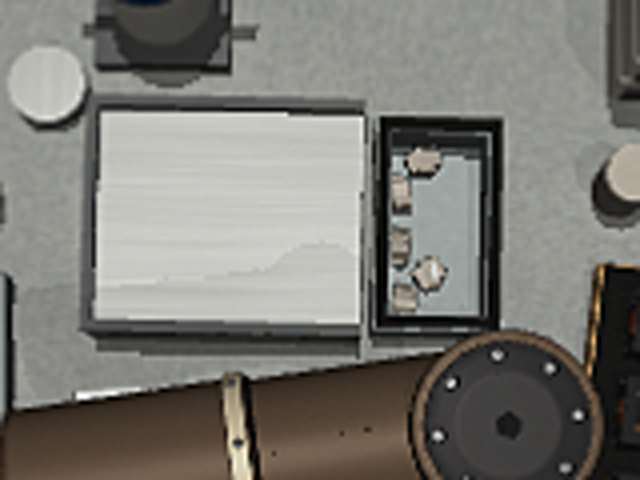

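All five chips are in the box at (423,160), (400,193), (400,245), (430,273) and (404,297), and the deck is bare. Next I put the scraper back.

```bash
python3 -m handwheel '0 0 0 -1 6 20 0.1;0 0 0 0 0 25 0.1;0 0 0 0 0 25 0.1;0 0 0 0 0 20 0.1;0 0 0 0 0 15 0.1;0 0 0 0 0 10 0.1;0 0 0 0 0 2 0.1;0 0 0 0 0 0 0.1'
python3 go.py 462.5,-113,54.6,-5.8
```

```text
t: 44.42
eef_pos: [0.4651, -0.1121, 0.2111]
tool_rot: [0.0, 0.049, 0.999, -0.0]
force: [0.1, 0.2, -2.6]
finger_gap: 0.0229
finger_force: 79.9
t 44.42 grasp [ 465.2 -112.2   56.1] yaw -5.7 tilt [ 0.001 -0.   ] gap 22.9 F 79.9 f [ 0.1  0.2 -2.6] q [ 0.18  0.26 -0.66  0.   -0.65 -1.85]
462.5,-113,54.6,-5.8 turn [0.   0.03 0.15] then shift [ 2.6 -1.1  1.5]
```

```bash
python3 -m handwheel '0 0 0 2.5 -1 0 0.1;0 0 0 0 0 1.5 0.1;0 0 0 0 0 0 0.1;0 0 0 0 0 0 0.1'
python3 go.py
python3 -m handwheel '0 0 0 0 0 0 0.4;0 0 0 0 0 0 0.6;0 0 0 0 0 0 0.8;0 0 0 0 0 0 1;0 0 0 0 0 0 1;0 0 0 0 0 -10 1;0 0 0 0 0 -25 1;0 0 0 0 0 -30 1'
python3 -m handwheel '0 0 0 0 0 -30 1;0 0 0 0 20 0 1;0 0 0 0 40 0 1;0 0 0 0 45 0 1;0 0 0 0 45 0 1;0 0 0 0 45 0 1;0 0 0 0 0 0 1'
python3 -c "
from look import *
scraper();lid()
rep('pad',near(.461,-.115,.1)&(P[...,2]<.011)&(px[...,0]-px[...,2]>50))
rep('box',(P[...,0]>.54)&(P[...,0]<.77)&(P[...,1]>-.19)&(P[...,1]<-.066)&zz(.062,.0745))
rep('kerb',near(.655,.057,.16)&zz(.08,.1))
"
python3 go.py 462.5,99.5,100,0 462.5,99.5,34,1.5
```

```text
t: 44.92
eef_pos: [0.4621, -0.113, 0.2096]
tool_rot: [0.0, 0.049, 0.999, 0.0]
force: [-3.8, 2.6, 5.5]
finger_gap: 0.023
finger_force: 81.0
t 44.92 grasp [ 462.1 -113.    54.6] yaw -5.7 tilt [ 0. -0.] gap 23.0 F 81.0 f [-3.8  2.6  5.5] q [ 0.18  0.26 -0.66  0.   -0.65 -1.84]
t: 45.92
eef_pos: [0.4619, -0.1131, 0.2752]
tool_rot: [-0.0, 0.049, 0.999, -0.0]
force: [0.7, 0.4, 0.0]
finger_gap: 0.0854
finger_force: 0.0
t: 46.8
eef_pos: [0.4817, 0.0835, 0.305]
tool_rot: [0.001, 0.048, 0.999, 0.0]
force: [0.4, -0.7, -0.4]
finger_gap: 0.0852
finger_force: 0.0
foot ([460.7, -114.3], 99.7, 55.8, -6.0) z [0.0164 0.0208 0.0258] 282
grip ([581.3, -126.0], 109.5, 40.7, 89.5) z [0.0606 0.0676 0.0726] 187
lid ([425.7, 80.2], 166.6, 63.1, -69.4) z [0.0062 0.0094 0.0135] 395
bar ([436.7, 97.2], 12.9, 7.0, -84.4) z [0.037  0.0443 0.0491] 10
pad ([461.3, -114.7], 110.0, 89.5, -5.6) z [-0.0019  0.0028  0.0069] 319
box ([653.7, -125.4], 183.7, 109.5, 0.6) z [0.0628 0.0683 0.0727] 583
kerb ([672.2, 58.5], 232.8, 168.3, 89.4) z [0.0814 0.085  0.0892] 383
t 46.85 grasp [481.3  82.2 149.7] yaw -5.5 tilt [0. 0.] gap 85.6 F 0.0 f [-0.3 -0.7  0.2] q [ 0.57  0.14 -0.53  0.   -0.9  -2.24]
462.5,99.5,100,0 turn [ 0.01  0.02 -5.53] then shift [18.8 17.3 49.7]
462.5,99.5,34,1.5 turn [ 0.   0.  -1.5] then shift [ 0.  0. 66.]
```

```bash
python3 -m handwheel '0 0 -5.5 0 40 0 1;0 0 -1.5 0 50 0 1;0 0 0 0 50 0 1;0 0 0 0 50 0 1;0 0 0 0 20 0 1;0 0 0 0 0 0 1'
python3 -c "
from look import *
lid()
rep('box',(P[...,0]>.54)&(P[...,0]<.77)&(P[...,1]>-.19)&(P[...,1]<-.066)&zz(.062,.0745))
rep('kerb',near(.655,.057,.16)&zz(.08,.1))
g=grab_frame('scene'); Q=cloud(g)
m=(Q[...,2]>.034)&(Q[...,2]<.06)&(np.hypot(Q[...,0]-.462,Q[...,1]-.1)<.06)
p=Q[m]; print('bar scene',rect(p[:,:2]),p[:,2].max())
"
python3 go.py 462.5,99.5,100,1.5
```

```text
t: 47.6
eef_pos: [0.4826, 0.291, 0.3041]
tool_rot: [-0.0, -0.012, 1.0, -0.0]
force: [-0.2, -0.1, -1.3]
finger_gap: 0.0855
finger_force: 0.0
lid ([462.2, 99.7], 173.7, 106.1, -89.2) z [0.0056 0.009  0.0135] 1255
bar ([461.4, 98.1], 62.0, 13.6, 1.9) z [0.037  0.0438 0.0484] 84
box ([653.7, -125.3], 184.0, 109.5, 0.6) z [0.0629 0.0684 0.0727] 580
kerb ([655.4, 58.3], 233.2, 202.5, 89.7) z [0.081  0.0849 0.0889] 614
bar scene ([464.3, 99.0], 63.0, 18.3, 1.0) 0.0499560572063269
t 47.70 grasp [482.5 289.5 149.2] yaw 1.3 tilt [-0.001 -0.001] gap 85.5 F 0.0 f [ 0.8 -0.2 -0.4] q [ 0.89  0.26 -0.37 -0.   -0.93 -2.44]
462.5,99.5,100,1.5 turn [-0.03 -0.03 -0.21] then shift [  25.  -189.4   49.2]
```

```bash
python3 -m handwheel '0 0 0 5 -40 0 1;0 0 0 10 -50 0 1;0 0 0 5 -50 10 1;0 0 0 5 -49 20 1;0 0 0 0 0 20 1;0 0 0 0 0 20 1;0 0 0 0 0 0 1'
python3 go.py 462.3,99.5,34,1.3
```

```text
t: 48.58
eef_pos: [0.4612, 0.0995, 0.2334]
tool_rot: [-0.001, -0.011, 1.0, -0.001]
force: [0.4, 0.1, -0.2]
finger_gap: 0.0853
finger_force: 0.0
t 48.58 grasp [460.9  99.2  78.4] yaw 1.2 tilt [-0.002 -0.001] gap 85.3 F 0.0 f [ 0.4  0.1 -0.2] q [ 0.63  0.22 -0.65 -0.   -0.71 -2.18]
462.3,99.5,34,1.3 turn [-0.08 -0.14 -0.09] then shift [-1.4  0.2 44.4]
```

```bash
python3 -m handwheel '0 0 0 -1.4 0 15 1;0 0 0 0 0 15 1;0 0 0 0 0 10 1;0 0 0 0 0 4 1;0 0 0 0 0 0 1;0 0 0 0 0 0 0.1;0 0 0 0 0 0 0.1;0 0 0 0 0 0 0.1' 80
python3 -m handwheel '0 0 0 0 0 0 0.1;0 0 0 0 0 0 0.1;0 0 0 0 0 0 0.1'
python3 go.py
python3 -m handwheel '0 0 0 0 0 -8 0.1;0 0 0 0 0 -15 0.1;0 0 0 0 0 -25 0.1;0 0 0 0 0 -25 0.1;0 0 0 0 0 -25 0.1;0 0 0 0 0 -25 0.1;0 0 0 0 0 -25 0.1;0 0 0 0 0 0 0.1'
python3 go.py
```

```text
t: 49.58
eef_pos: [0.4635, 0.1014, 0.1904]
tool_rot: [0.0, -0.012, 1.0, 0.0]
force: [-0.2, -0.1, 0.8]
finger_gap: 0.0323
finger_force: 0.0
t: 49.95
eef_pos: [0.4635, 0.1013, 0.1905]
tool_rot: [0.0, -0.012, 1.0, 0.0]
force: [-2.0, -0.7, 5.1]
finger_gap: 0.0148
finger_force: 79.1
t 49.95 grasp [463.6 101.3  35.5] yaw 1.3 tilt [0. 0.] gap 14.8 F 79.1 f [-2.  -0.7  5.1] q [ 0.63  0.29 -0.68  0.   -0.59 -2.18]
t: 50.95
eef_pos: [0.4636, 0.1014, 0.3399]
tool_rot: [0.001, -0.012, 1.0, 0.001]
force: [0.2, 0.1, -4.5]
finger_gap: 0.0147
finger_force: 78.2
t 50.95 grasp [464.1 101.8 184.9] yaw 1.3 tilt [0.003 0.002] gap 14.7 F 78.2 f [ 0.2  0.1 -4.5] q [ 0.63  0.08 -0.51  0.   -0.98 -2.18]
```

```bash
python3 -m handwheel '0 0 -5 0 0 0 0.1;0 0 -10 0 0 0 0.1;0 0 -10 0 0 0 0.1;0 0 -10 0 0 0 0.1;0 0 -10 0 0 0 0.1;0 0 -10 0 0 0 0.1;0 0 -10 0 0 0 0.1;0 0 -10 0 0 0 0.1'
python3 -m handwheel '0 0 -10 0 0 0 0.1;0 0 -4 20 0 0 0.1;0 0 0 40 -20 0 0.1;0 0 0 40 -35 0 0.1;0 0 0 40 -40 0 0.1;0 0 0 40 -40 0 0.1;0 0 0 30 -35 0 0.1;0 0 0 10 -20 0 0.1'
python3 -m handwheel '0 0 0 0 0 0 0.1;0 0 0 0 0 0 0.1'
python3 go.py 655.1,-123.6,130,90.4
```

```text
t: 51.95
eef_pos: [0.4628, 0.101, 0.3368]
tool_rot: [-0.001, -0.62, 0.785, 0.0]
force: [-0.1, -0.8, -2.9]
finger_gap: 0.0146
finger_force: 78.0
t: 52.95
eef_pos: [0.6541, -0.1197, 0.3354]
tool_rot: [0.001, 0.708, -0.706, -0.001]
force: [0.2, 1.4, -3.7]
finger_gap: 0.0148
finger_force: 78.5
t: 53.2
eef_pos: [0.6526, -0.1174, 0.3366]
tool_rot: [0.001, 0.709, -0.705, -0.001]
force: [-0.7, 0.8, -4.1]
finger_gap: 0.0149
finger_force: 78.5
t 53.20 grasp [ 652.1 -117.4  181.6] yaw 90.3 tilt [-0.003  0.   ] gap 14.9 F 78.5 f [-0.7  0.8 -4.1] q [ 0.12  0.39 -0.11 -0.   -1.08 -0.11]
655.1,-123.6,130,90.4 turn [ 0.15  0.02 -0.09] then shift [ 6.2 -2.9 51.6]
```

```bash
python3 -m handwheel '0 0 0 3 -1.5 10 0.1;0 0 0 3 -1.5 15 0.1;0 0 0 0 0 15 0.1;0 0 0 0 0 12 0.1;0 0 0 0 0 5 0.1;0 0 0 0 0 0 0.1;0 0 0 0 0 0 0.1'
python3 go.py 655.1,-123.6,106,90.4
python3 -c "
from look import *
g=grab_frame('scene'); save(g,'lid1.png',(240,170,400,300),4)
Q=cloud(g)
m=(Q[...,2]>.08)&(Q[...,2]<.115)&(np.hypot(Q[...,0]-.655,Q[...,1]+.124)<.13)&(Q[...,1]<-.066)&(g['pixels'].min(2)>120)
p=Q[m]; print(rect(p[:,:2]),np.percentile(p[:,2],[2,50,98]))
rep('lid',near(.655,-.124,.12)&zz(.085,.115)&(px.min(2)>110))"
```

```text
t: 54.08
eef_pos: [0.6566, -0.1236, 0.2818]
tool_rot: [-0.0, 0.709, -0.705, 0.0]
force: [0.4, 0.1, -3.5]
finger_gap: 0.0145
finger_force: 78.7
t 54.08 grasp [ 656.7 -123.6  126.8] yaw 90.3 tilt [ 0.001 -0.   ] gap 14.5 F 78.7 f [ 0.4  0.1 -3.5] q [ 0.11  0.44 -0.16  0.   -0.97 -0.1 ]
655.1,-123.6,106,90.4 turn [-0.05 -0.01 -0.06] then shift [ 0.   1.6 20.8]
([658.2, -125.0], 178.3, 103.4, 1.5) [0.09869304 0.10142785 0.10381034]
lid ([624.8, -126.4], 107.1, 100.4, 0.6) z [0.0963 0.0999 0.1039] 664
```

View pics/lid1.png

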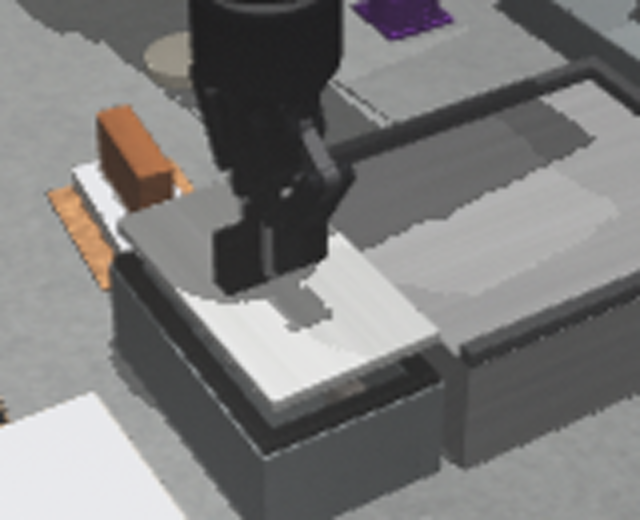

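```bash
python3 -c "
from look import *
g=grab_frame('scene'); Q=cloud(g); gp=g['pixels'].astype(int)
for n,X,p in(('top',P,px),('scene',Q,gp)):
    # low-x edges, strip by y ; also high-x
    for lab,zl,zh in(('lid',.09,.11),('box',.058,.077)):
        m=(X[...,2]>zl)&(X[...,2]<zh)&(X[...,0]>.5)&(X[...,0]<.78)&(X[...,1]>-.2)&(X[...,1]<-.05)
        q=X[m]*1000
        if lab=='box': q=q[q[:,1]<-68]
        lo=[];hi=[];yl=[];yh=[]
        for y in range(-165,-84,6):
            s=q[abs(q[:,1]-y)<3]
            if len(s)>3: lo.append(s[:,0].min());hi.append(s[:,0].max())
        for x in range(580,731,6):
            s=q[abs(q[:,0]-x)<3]
            if len(s)>3: yl.append(s[:,1].min());yh.append(s[:,1].max())
        print(n,lab,[ (round(float(np.median(v)),1),round(float(np.std(v)),1)) for v in(lo,hi,yl,yh)])
"
```

```text
top lid [(568.5, 0.4), (645.7, 23.9), (-175.9, 35.1), (-76.3, 0.4)]
top box [(562.3, 15.9), (568.8, 0.4), (-74.5, 0.2), (-71.2, 0.3)]
scene lid [(570.5, 32.1), (745.2, 0.8), (-175.9, 0.5), (-75.4, 25.8)]
scene box [(727.7, 105.5), (747.1, 0.7), (-180.5, 0.4), (-168.4, 29.6)]
```

```bash
python3 -m handwheel '0 0 0 0 2 5 0.1;0 0 0 0 0 7 0.1;0 0 0 0 0 5 0.1;0 0 0 0 0 2 0.1;0 0 0 0 0 2 0.1;0 0 0 0 0 1 0.1;0 0 0 0 0 0 0.1;0 0 0 0 0 0 0.1' 100
python3 go.py
python3 -m handwheel '0 0 0 0 0 1 0.1;0 0 0 0 0 1 0.1;0 0 0 0 0 1 0.1;0 0 0 0 0 0 0.1'
python3 go.py
```

```text
t: 55.28
eef_pos: [0.6542, -0.1236, 0.26]
tool_rot: [-0.0, 0.709, -0.705, 0.0]
force: [-3.4, 0.9, 5.0]
finger_gap: 0.0144
finger_force: 102.1
t 55.27 grasp [ 654.3 -123.6  105. ] yaw 90.3 tilt [ 0. -0.] gap 14.4 F 102.1 f [-3.4  0.9  5. ] q [ 0.11  0.46 -0.18  0.   -0.93 -0.1 ]
t: 55.78
eef_pos: [0.6542, -0.1236, 0.2569]
tool_rot: [-0.0, 0.709, -0.705, 0.0]
force: [-3.5, 2.0, 5.0]
finger_gap: 0.0142
finger_force: 102.2
t 55.77 grasp [ 654.3 -123.6  101.9] yaw 90.3 tilt [ 0. -0.] gap 14.2 F 102.2 f [-3.5  2.   5. ] q [ 0.11  0.46 -0.19  0.   -0.92 -0.1 ]
```

```bash
python3 -m handwheel '0 0 0 0 0 1 0.1;0 0 0 0 0 1 0.1;0 0 0 0 0 0.5 0.1;0 0 0 0 0 0 0.1'
python3 go.py
python3 -m handwheel '0 0 0 0 0 0.5 0.1;0 0 0 0 0 0.5 0.1;0 0 0 0 0 0 0.1'
python3 go.py
```

```text
t: 56.28
eef_pos: [0.6542, -0.1236, 0.2547]
tool_rot: [-0.0, 0.709, -0.705, 0.0]
force: [-4.7, 2.2, 5.9]
finger_gap: 0.0143
finger_force: 102.6
t 56.27 grasp [ 654.3 -123.6   99.7] yaw 90.3 tilt [ 0. -0.] gap 14.3 F 102.6 f [-4.7  2.2  5.9] q [ 0.11  0.46 -0.19  0.   -0.92 -0.1 ]
t: 56.65
eef_pos: [0.6542, -0.1236, 0.2546]
tool_rot: [-0.0, 0.709, -0.705, 0.0]
force: [-7.0, 3.6, 13.4]
finger_gap: 0.0143
finger_force: 103.3
t 56.65 grasp [ 654.3 -123.6   99.6] yaw 90.4 tilt [ 0.001 -0.   ] gap 14.3 F 103.3 f [-7.   3.6 13.4] q [ 0.11  0.46 -0.19  0.   -0.92 -0.1 ]
```

```bash
python3 -m handwheel '0 0 0 0 0 0.7 0.1;0 0 0 0 0 0.7 0.1;0 0 0 0 0 0 0.1'
python3 go.py
python3 -m handwheel '0 0 0 0 0 -1.4 0.1;0 0 0 0 0 -0.9 0.1;0 0 0 0 0 0 0.3;0 0 0 0 0 0 0.6;0 0 0 0 0 0 1;0 0 0 0 0 0 1;0 0 0 0 0 -10 1;0 0 0 0 0 -20 1'
python3 -m handwheel '0 0 0 0 0 -25 1;0 0 0 0 0 -25 1;0 0 0 0 0 -25 1;0 0 0 0 0 0 1'
python3 go.py
python3 -c "
from look import *
g=grab_frame('scene'); save(g,'lid2.png',(240,170,400,300),4)
Q=cloud(g)
m=(Q[...,2]>.065)&(Q[...,2]<.085)&(Q[...,0]>.57)&(Q[...,0]<.74)&(Q[...,1]>-.174)&(Q[...,1]<-.074)
q=Q[m]; A=np.c_[q[:,:2]-[.655,-.124],np.ones(len(q))]; c=np.linalg.lstsq(A,q[:,2],rcond=None)[0]
print('plane mm/m',np.round(c*1000,1),rect(q[:,:2]))
"
```

```text
t: 57.02
eef_pos: [0.6541, -0.1235, 0.2546]
tool_rot: [-0.0, 0.709, -0.705, 0.001]
force: [-11.1, 4.2, 23.3]
finger_gap: 0.0145
finger_force: 104.6
t 57.02 grasp [ 654.4 -123.6   99.6] yaw 90.4 tilt [ 0.001 -0.001] gap 14.5 F 104.6 f [-11.1   4.2  23.3] q [ 0.11  0.46 -0.19  0.   -0.91 -0.1 ]
t: 58.02
eef_pos: [0.6541, -0.1236, 0.2836]
tool_rot: [0.001, 0.709, -0.705, -0.0]
force: [-0.3, 0.0, 0.6]
finger_gap: 0.0852
finger_force: 0.0
t: 58.52
eef_pos: [0.6549, -0.1237, 0.362]
tool_rot: [-0.002, 0.709, -0.705, 0.002]
force: [0.8, -0.1, -0.7]
finger_gap: 0.0853
finger_force: 0.0
t 58.52 grasp [ 655.7 -123.7  207. ] yaw 90.3 tilt [ 0.005 -0.   ] gap 85.3 F 0.0 f [ 0.8 -0.1 -0.7] q [ 0.11  0.37 -0.07  0.   -1.12 -0.1 ]
plane mm/m [-2.3  0.5 74.6] ([655.0, -124.1], 169.9, 99.8, -0.0)
```

View pics/lid2.png

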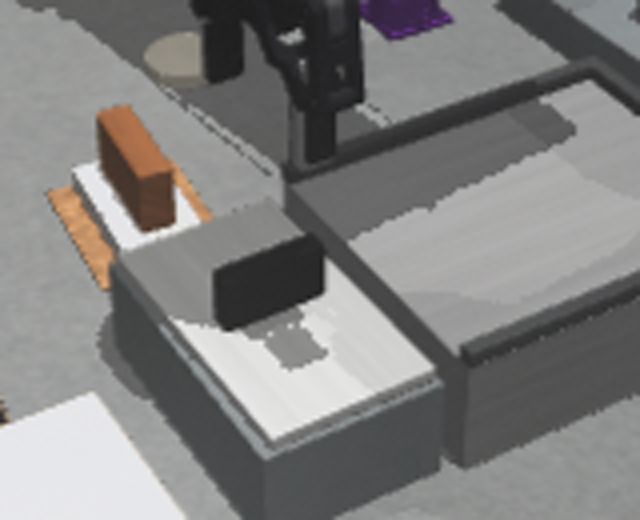

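The lid sits level with its top at 74.6 mm, where 74 mm is expected. I'll give the bar one more press with shut fingers.

```bash
python3 -m handwheel '0 0 0 0 1 15 0;0 0 0 0 0 20 0;0 0 0 0 0 20 0;0 0 0 0 0 15 0;0 0 0 0 0 3 0;0 0 0 0 0 0 0'
python3 go.py
python3 -m handwheel '0 0 0 0 0 2 0;0 0 0 0 0 1.5 0;0 0 0 0 0 1.5 0;0 0 0 0 0 1 0;0 0 0 0 0 0 0'
python3 go.py
```

```text
t: 59.38
eef_pos: [0.6533, -0.1236, 0.2853]
tool_rot: [0.0, 0.709, -0.705, -0.0]
force: [0.0, 0.2, 0.0]
finger_gap: -0.0002
finger_force: 0.0
t 59.38 grasp [ 653.2 -123.6  130.3] yaw 90.3 tilt [-0.001 -0.   ] gap -0.2 F 0.0 f [0.  0.2 0. ] q [ 0.11  0.43 -0.16 -0.   -0.98 -0.1 ]
t: 60.0
eef_pos: [0.6532, -0.1235, 0.2834]
tool_rot: [-0.001, 0.709, -0.705, 0.001]
force: [-8.5, 4.2, 20.8]
finger_gap: -0.0002
finger_force: 10.4
t 60.00 grasp [ 653.6 -123.6  128.4] yaw 90.4 tilt [ 0.003 -0.001] gap -0.2 F 10.4 f [-8.5  4.2 20.8] q [ 0.11  0.43 -0.17  0.   -0.97 -0.1 ]
```

```bash
python3 -m handwheel '0 0 0 0 0 1.5 0;0 0 0 0 0 0.5 0;0 0 0 0 0 0 0'
python3 go.py
python3 -m handwheel '0 0 0 0 0 -6 0;0 0 0 0 0 -20 0;0 0 0 0 0 -30 0;0 0 0 0 0 -30 0;0 0 0 -40 20 0 0;0 0 0 -50 30 0 0;0 0 0 -50 30 0 0;0 0 0 -50 30 0 0'
python3 -m handwheel '0 0 0 -50 30 0 0;0 0 0 -50 30 0 0;0 0 0 -40 0 0 0;0 0 0 0 0 0 0'
python3 -c "
from look import *
coils();scraper();chips(.083)
rep('lid',near(.655,-.124,.12)&zz(.067,.082)&(P[...,1]<-.066)); rep('bar',near(.655,-.124,.05)&zz(.095,.13))
rep('pad',near(.461,-.115,.1)&(P[...,2]<.011)&(px[...,0]-px[...,2]>50))
for n,x,y in(('coreA',.683,.283),('coreB',.697,-.291),('jar',.554,-.468)): rep(n,near(x,y,.06)&zz(.06,.15))
save(f,'top4.png',(160,90,480,310),2.4)"
python3 go.py
```

```text
t: 60.38
eef_pos: [0.6531, -0.1234, 0.2834]
tool_rot: [-0.001, 0.71, -0.705, 0.002]
force: [-13.2, 5.6, 32.5]
finger_gap: -0.0004
finger_force: 16.3
t 60.38 grasp [ 653.7 -123.6  128.4] yaw 90.4 tilt [ 0.004 -0.001] gap -0.4 F 16.3 f [-13.2   5.6  32.5] q [ 0.11  0.43 -0.17  0.   -0.97 -0.1 ]
t: 61.38
eef_pos: [0.5412, 0.067, 0.3638]
tool_rot: [-0.0, 0.709, -0.705, 0.0]
force: [-0.3, 1.5, 0.8]
finger_gap: -0.0001
finger_force: 0.0
t: 61.88
eef_pos: [0.4811, 0.2079, 0.3639]
tool_rot: [-0.001, 0.71, -0.704, 0.0]
force: [0.5, -0.4, 0.5]
finger_gap: 0.0001
finger_force: 0.0
coil ([571.2, -321.9], 56.8, 56.7, -7.1) z [0.0702 0.0752 0.0792] 197
coil ([493.5, -311.9], 58.0, 55.7, 83.2) z [0.0695 0.0749 0.0798] 203
coil ([411.5, -304.4], 57.2, 56.0, 84.1) z [0.071  0.0747 0.0796] 204
foot ([460.5, -114.4], 99.7, 55.7, -5.5) z [0.0167 0.0212 0.0259] 284
grip ([583.0, -126.2], 109.7, 43.5, 89.4) z [0.0606 0.0725 0.0769] 384
lid ([654.7, -127.1], 178.7, 106.2, 0.7) z [0.0692 0.0732 0.0772] 1405
bar ([653.2, -125.2], 59.7, 15.4, -89.6) z [0.0978 0.1085 0.1129] 101
pad ([461.4, -114.7], 110.1, 89.6, -5.8) z [-0.0013  0.003   0.0067] 318
coreA ([683.3, 283.2], 49.9, 48.7, 86.7) z [0.0693 0.0984 0.1024] 222
coreB ([696.5, -292.1], 46.7, 45.7, -44.1) z [0.0728 0.0789 0.0835] 172
jar ([554.9, -470.7], 50.9, 50.0, 0.4) z [0.063  0.0834 0.0876] 217
t 61.92 grasp [481.1 206.6 208.7] yaw 90.5 tilt [0. 0.] gap -0.3 F 0.0 f [0.2 0.2 0.5] q [ 0.78  0.14 -0.38 -0.   -1.05 -0.77]
```

View pics/top4.png

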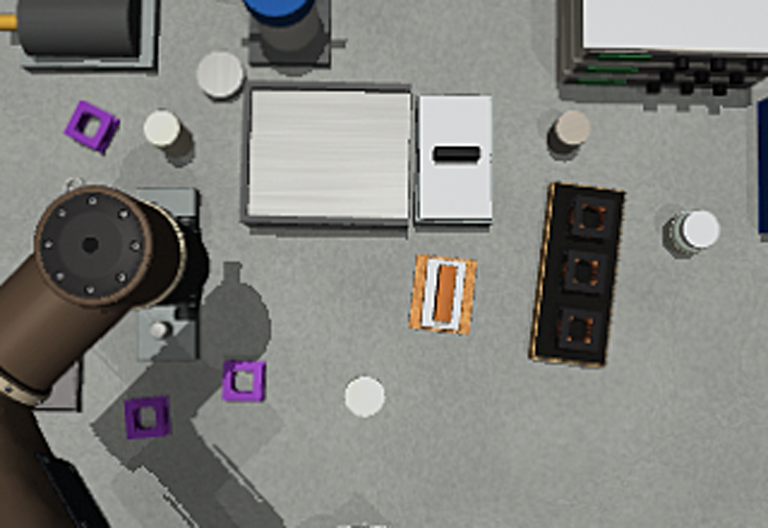

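The picture shows three coils flat on the block at (592,217), (583,271) and (578,328), the deck clear, and the lid square on the box at (455,158). The scraper is on its pad at (443,293) and the bystanders have not moved. I'm handing in.

```bash
python3 -c "
from cell import finish_job
print(finish_job())"
```

```text
the job is handed in; nothing more can be done
None
```

I handed the job in at about 62 s: three coils flat on the block, all five chips in the box, the lid pressed level, the scraper back on its pad, and the cores, jar and wrench not moved.

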